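Put the washed slicer blades away in their locked case

TASK

The washed slicer blade inserts lying on the counter go back in their case: draw the lock slide back, slide the clear lid fully open, and press every insert flush into a recess of its own width (wide in wide, narrow in narrow). Then slide the lid fully shut and push the lock slide fully home again, leaving the other kitchen things where they are.

Things in the scene. Friction and masses are not known exactly. Their poses are not given: they have to be found in the camera images.
- case: the fixed blade case, white plastic, 222 mm (its x) by 180 mm (its y), 41 mm high over its two side rails; origin under its middle on the counter, z up. The tray face with four recesses (two wide, two narrow, long sides along x) is 30 mm above the counter; the rails, 14 mm wide at x = -111..-97 and 97..111 mm, rise to 41 mm. A clear lid runs in the rails along y. The lock housing stands out at its -x side
- lid (a joint): travel of the clear sliding lid in m: 0 shut, 0.150 fully open against its stop; it opens towards the case's +y, stays where it is left, and needs about 2 N to move. Fully open it clears all recesses by 28 mm and stands out 148 mm beyond the case's +y end, 33 mm above the counter. Its underside is 3.5 mm above the tray face, so an insert that stands proud blocks it
- lid_grip (a point): middle of the lid's white grip rib: 70 mm along case x, 14 mm thick along case y, 20 mm tall, its foot on the lid's top (36.5 mm above the counter), its top at 56.5 mm, this point at 46.5 mm; axes as the case's; moves with the lid
- lock (a joint): travel of the lock slide in m: 0 locked (its flat bolt lies in a notch in the lid's edge and blocks the lid), 0.018 fully withdrawn against its stop; it is withdrawn towards the case's -x (away from the lid) and pushed home towards +x; about 2 N, stays where it is left; the lid is free from 0.014 on. The bolt goes home only when the lid is within about 2 mm of shut
- lock_grip (a point): middle of the lock slide's upright thumb block, black plastic, 12 mm along case x, 24 mm along case y, 18 mm tall, foot at 37.5 mm and top at 55.5 mm above the counter, this point at 46.5 mm; axes as the case's; moves with the slide. At the start it lies 128 mm to -x and 35 mm to +y of the case's origin; the housing under it is 34 to 38.5 mm high, 40 mm along y
- wide_a_mid (a point): centre (half-way up) of the wide insert with one straight slicing blade. A flat block 80 mm long (its x axis), 48 mm wide (its y axis), 15 mm thick (z), grey plastic frame round a steel blade plate; lies flat on the counter at any yaw; it may be turned end for end. None in the state when this insert is absent from the run. Weighs 35 to 85 g
- wide_b_mid (a point): centre (half-way up) of the wide insert with coarse grating teeth. A flat block 80 mm long (its x axis), 48 mm wide (its y axis), 15 mm thick (z), grey plastic frame round a steel blade plate; lies flat on the counter at any yaw; it may be turned end for end. None in the state when this insert is absent from the run. Weighs 35 to 85 g
- narrow_a_mid (a point): centre (half-way up) of the narrow insert with a comb of upright teeth. A flat block 80 mm long (its x axis), 32 mm wide (its y axis), 15 mm thick (z), grey plastic frame round a steel blade plate; lies flat on the counter at any yaw; it may be turned end for end. None in the state when this insert is absent from the run. Weighs 35 to 85 g
- narrow_b_mid (a point): centre (half-way up) of the narrow insert with fine grating teeth. A flat block 80 mm long (its x axis), 32 mm wide (its y axis), 15 mm thick (z), grey plastic frame round a steel blade plate; lies flat on the counter at any yaw; it may be turned end for end. None in the state when this insert is absent from the run. Weighs 35 to 85 g
- wide_well_1 (a point): where the centre of a seated insert lies in a wide recess of the case (case frame x = -47.5, y = -37.5, z = 22.5 mm; axes as the case's). The recess is 83 mm along x, 51 mm along y and 15 mm deep, open above, its floor 15 mm and its mouth (the tray face) 30 mm above the counter; an insert in it is flush with the tray face. An empty recess shows a grey floor
- wide_well_2 (a point): where the centre of a seated insert lies in a wide recess of the case (case frame x = 47.5, y = -37.5, z = 22.5 mm; axes as the case's). The recess is 83 mm along x, 51 mm along y and 15 mm deep, open above, its floor 15 mm and its mouth (the tray face) 30 mm above the counter; an insert in it is flush with the tray face. An empty recess shows a grey floor
- narrow_well_1 (a point): where the centre of a seated insert lies in a narrow recess of the case (case frame x = -47.5, y = 19.5, z = 22.5 mm; axes as the case's). The recess is 83 mm along x, 35 mm along y and 15 mm deep, open above, its floor 15 mm and its mouth (the tray face) 30 mm above the counter; an insert in it is flush with the tray face. An empty recess shows a grey floor
- narrow_well_2 (a point): where the centre of a seated insert lies in a narrow recess of the case (case frame x = 47.5, y = 19.5, z = 22.5 mm; axes as the case's). The recess is 83 mm along x, 35 mm along y and 15 mm deep, open above, its floor 15 mm and its mouth (the tray face) 30 mm above the counter; an insert in it is flush with the tray face. An empty recess shows a grey floor
- mug: bystander: white mug, 80 mm across, 92 mm tall; origin under its middle
- jar: bystander: coffee jar with a red cap, 76 mm across, 125 mm tall; origin under its middle
- salt: bystander: white salt cellar, 44 mm across, 78 mm tall; origin under its middle
- tin: bystander: plain metal tin, 68 mm across, 90 mm tall; origin under its middle
- bowl: bystander: white bowl, 124 mm across, 55 mm tall; origin under its middle
- peeler: bystander: white-handled vegetable peeler lying flat, 150 mm long, 16 mm high, lying among the blade inserts; origin under its middle
- teaspoon: bystander: steel teaspoon lying flat, 150 mm long; origin under its middle
Not all that is in view belongs to the job. What is shaped like the part that bears wide_b_mid but green is not meant.

How it is judged:
On the way, in this order (a step that is already met when the one before it is completed fails the run):
1. the lock slide is drawn back while the lid is still shut (value of joint lock above 0.014 m and value of joint lid below 0.004 m), for 0.1 s.
2. the lid is fully open (value of joint lid above 0.142 m), for 0.2 s.
3. every insert is flush in a recess of its width and let go, the lid still clear of the recesses (((horizontal distance between wide_a_mid and wide_well_1 below 0.004 m and z of wide_a_mid in the frame of wide_well_1 between -0.003 and 0.0025 m and angle between wide_a_mid's own x axis and vertical above 1.49 rad) or (horizontal distance between wide_a_mid and wide_well_2 below 0.004 m and z of wide_a_mid in the frame of wide_well_2 between -0.003 and 0.0025 m and angle between wide_a_mid's own x axis and vertical above 1.49 rad)) and ((horizontal distance between wide_b_mid and wide_well_1 below 0.004 m and z of wide_b_mid in the frame of wide_well_1 between -0.003 and 0.0025 m and angle between wide_b_mid's own x axis and vertical above 1.49 rad) or (horizontal distance between wide_b_mid and wide_well_2 below 0.004 m and z of wide_b_mid in the frame of wide_well_2 between -0.003 and 0.0025 m and angle between wide_b_mid's own x axis and vertical above 1.49 rad)) and ((horizontal distance between narrow_a_mid and narrow_well_1 below 0.004 m and z of narrow_a_mid in the frame of narrow_well_1 between -0.003 and 0.0025 m and angle between narrow_a_mid's own x axis and vertical above 1.49 rad) or (horizontal distance between narrow_a_mid and narrow_well_2 below 0.004 m and z of narrow_a_mid in the frame of narrow_well_2 between -0.003 and 0.0025 m and angle between narrow_a_mid's own x axis and vertical above 1.49 rad)) and ((horizontal distance between narrow_b_mid and narrow_well_1 below 0.004 m and z of narrow_b_mid in the frame of narrow_well_1 between -0.003 and 0.0025 m and angle between narrow_b_mid's own x axis and vertical above 1.49 rad) or (horizontal distance between narrow_b_mid and narrow_well_2 below 0.004 m and z of narrow_b_mid in the frame of narrow_well_2 between -0.003 and 0.0025 m and angle between narrow_b_mid's own x axis and vertical above 1.49 rad)) and value of joint lid above 0.12 m and contact force between the fingers and wide_a below 0.5 N and contact force between the fingers and wide_b below 0.5 N and contact force between the fingers and narrow_a below 0.5 N and contact force between the fingers and narrow_b below 0.5 N), for 0.2 s.
At the end, for the whole second after the job is handed in: every insert present lies flush in a recess of its own width (centre within 4 mm across and 2.5 mm in height of the recess's seat), the lid is shut to within 3 mm, the lock slide is home to within 3 mm, and everything is at rest (((horizontal distance between wide_a_mid and wide_well_1 below 0.004 m and z of wide_a_mid in the frame of wide_well_1 between -0.003 and 0.0025 m and angle between wide_a_mid's own x axis and vertical above 1.49 rad) or (horizontal distance between wide_a_mid and wide_well_2 below 0.004 m and z of wide_a_mid in the frame of wide_well_2 between -0.003 and 0.0025 m and angle between wide_a_mid's own x axis and vertical above 1.49 rad)) and ((horizontal distance between wide_b_mid and wide_well_1 below 0.004 m and z of wide_b_mid in the frame of wide_well_1 between -0.003 and 0.0025 m and angle between wide_b_mid's own x axis and vertical above 1.49 rad) or (horizontal distance between wide_b_mid and wide_well_2 below 0.004 m and z of wide_b_mid in the frame of wide_well_2 between -0.003 and 0.0025 m and angle between wide_b_mid's own x axis and vertical above 1.49 rad)) and ((horizontal distance between narrow_a_mid and narrow_well_1 below 0.004 m and z of narrow_a_mid in the frame of narrow_well_1 between -0.003 and 0.0025 m and angle between narrow_a_mid's own x axis and vertical above 1.49 rad) or (horizontal distance between narrow_a_mid and narrow_well_2 below 0.004 m and z of narrow_a_mid in the frame of narrow_well_2 between -0.003 and 0.0025 m and angle between narrow_a_mid's own x axis and vertical above 1.49 rad)) and ((horizontal distance between narrow_b_mid and narrow_well_1 below 0.004 m and z of narrow_b_mid in the frame of narrow_well_1 between -0.003 and 0.0025 m and angle between narrow_b_mid's own x axis and vertical above 1.49 rad) or (horizontal distance between narrow_b_mid and narrow_well_2 below 0.004 m and z of narrow_b_mid in the frame of narrow_well_2 between -0.003 and 0.0025 m and angle between narrow_b_mid's own x axis and vertical above 1.49 rad)) and value of joint each of lid, lock below 0.003 m and linear speed of each of wide_a, wide_b, narrow_a, narrow_b below 0.02 m/s); the robot touches nothing.
It fails at once if a bystander is knocked over or pushed more than 5 cm (the peeler 7 cm) from its place (distance of any of mug, jar, salt, tin, bowl, teaspoon from where it was at the start of the episode above 0.05 m or distance of peeler from where it was at the start of the episode above 0.07 m or angle between any of mug, jar, salt, tin, bowl's own z axis and vertical above 0.6 rad).
Of wide_a, wide_b, narrow_a, narrow_b only 2 to 4 are there at a start; the rules pass over those that are not, and their reading is None.
At some moment in a run one of wide_a, wide_b, narrow_a, narrow_b may be knocked a few centimetres aside while the robot is not near it.
Once in a run the grip may slacken for a moment while it holds something.
It also fails if it takes over 210 s, if anything falls off the work surface, if the arm or the gripper's body presses on something with over 40 N, if the wrist force passes 120 N, or if a joint passes its speed limit or range.

ROBOT

A 6-joint arm with a two-finger parallel gripper is mounted at the origin on the work surface. World frame = base frame: x ahead of the robot, y to its left, z up, the work surface at z = 0. Lengths are in m, angles in rad, forces in N, time in s.
With the tool pointing down it reaches from about 0.35 to 0.975 m from the base axis. Payload 4.9 kg.
Tool frame: the origin (TCP) lies on the centre line of the jaws, within the pads' length; the fingertips stand 11 mm ahead of it and the grasp point (between the pads) lies 8 mm behind it; z points along the fingers, y is the direction in which the jaws open and shut (so a half turn about z gives the same grasp; the last joint's range is limited). The gripper opens to 85 mm and grips with 20 to 120 N. Pads are 22 mm wide; open, the fingers measure 114 mm over their backs; the gripper's body (76 mm by 85 mm) begins 54 mm behind the grasp point. The pads swing forward as they close: fully open they stand 13 mm farther back than shut.
Start: joints at [1.094, 0.053, 1.613, -0, 1.476, -0.119], TCP at [0.219, 0.585, 0.242] pointing down, gripper open.
Joint ranges: [-3.01, 3.01], [-1.01, 2.22], [0.06, 2.58], [-1.02, 4.17], [0.09, 2.62], [-3.14, 3.14]. Speed limits (rad/s): [2.57, 2.57, 3.14, 3.14, 3.14, 3.14].

INTERFACE

Orientations are given as a rotation vector (axis times angle).
In Python, from station import ctrl gives the robot as it stands.
- The arm moves only by the shell command python3 -m crank 'ROWS' [OPENING] [FORCE]. ROWS is JSON, a list of rows, each an object of numbers: "x", "y", "z": the shift along the tool's x, y, z as a fraction of full scale; "roll": the turn about the tool's z as a fraction of full scale. In form: [{"x": .., "y": .., "z": .., "roll": ..}, ...]. A call has 1 to 10 rows; each row shifts and turns the commanded pose from where the row before left it, along the tool's axes as they then stand; what a row does not reach is not made up. Full scale, the value 1, is 0.06 m for a shift and 0.12 rad for a turn. A row lasts 1/8 s, in which the tool goes at most 62.5 mm and 10.7 degrees, less where a joint would pass 70% of its speed; a pose out of reach is approached as far as the arm can. A call with a number of a shift or a turn outside -1 to 1 is refused whole. A call with a gripper value outside its range is refused whole. OPENING is the closure, from 0 (fully open) to 1 (shut), set as the call begins (- or left out, the last holds). The fingers move at their own pace and stop on an object; FORCE is the grip in N (left out, the last holds). Time passes only in rows, so rows that do not move let the fingers close. It gives the time, the measured TCP pose, the force and the opening at its end, in the units of the state.
- ctrl.get_obs(): the state, without advancing time (a new reading comes with each control period).
- ctrl.get_image(name): name is "side" or "top"; returns a dict with "img" (384x512x3 uint8, red, green, blue), "K" (3x3 intrinsics, pixels), "k1" (the pictures are not rectified: a ray, as slopes to the right and down, at radius r is drawn at 1 + k1 r^2 times it, then the intrinsics apply), "rvec" (rotation vector, rad) and "tvec" (3), from world to camera coordinates, as OpenCV has them. Camera axes: x right, y down, z forward; pixel columns grow to the right and rows downward; lengths in m; the calibration is good to about 2 mm. A picture is of the moment at which its call begins. There is no depth.
- ctrl.finish_job(): hands the job in, once; it reports no verdict.
The state is a dict: "t": time; "q": joint angles; "dq": joint speeds; "effort": joint torques, N m; "tool_pos": TCP position; "tool_rot": TCP orientation; "contact_force": force on the tool from outside, world axes, zero at the start; "wrist_torque": the same for the moment, N m; "opening": finger opening in m.
Only numpy, scipy, OpenCV 4.12 (cv2) and the standard library are available. Lean on these libraries where they do the work, as an engineer would, in place of code of your own. Each camera call takes 0.05 s, during which the arm holds its last target.

## Working session

There is one attempt and no reset: what is moved stays moved. The work goes in short steps, Python scripts to look and compute and a shell command to move; the robot and the scene stay as the last step left them, time stands still between calls to the robot, and variables do not carry over. Pictures are saved under pics/ and viewed, and the job is handed in when it is done.

```bash
mkdir -p pics; ls
cat > h.py <<'E'
import numpy as np, cv2
from station import ctrl
def grab(n,f=None):
    d=ctrl.get_image(n)
    if f: cv2.imwrite('pics/'+f,d['img'][:,:,::-1])
    return d
def ray(d,u,v):
    K=np.array(d['K'],float); k1=float(d['k1'])
    uv=np.array([[[u,v]]],float)
    p=cv2.undistortPointsIter(uv,K,np.array([k1,0,0,0.]),None,None,(3,50,1e-10))[0,0]
    R=cv2.Rodrigues(np.array(d['rvec'],float))[0]; t=np.array(d['tvec'],float).ravel()
    return -R.T@t, R.T@np.array([p[0],p[1],1.])
def onz(d,u,v,z):
    c,r=ray(d,u,v); return c+r*(z-c[2])/r[2]
def proj(d,P):
    P=np.atleast_2d(np.array(P,float))
    return cv2.projectPoints(P,np.array(d['rvec'],float),np.array(d['tvec'],float),np.array(d['K'],float),np.array([d['k1'],0,0,0.]))[0][:,0]
E
python3 - <<'E'
from h import *
o=ctrl.get_obs(); print({k:np.round(v,3).tolist() for k,v in o.items()})
for n in('top','side'):
    d=grab(n,n+'0.png'); print(n,d['K'],d['k1'],d['rvec'],d['tvec'])
E
```

```text
pics
{'t': 0.0, 'q': [1.094, 0.053, 1.614, -0.0, 1.476, -0.119], 'dq': [0.001, -0.001, 0.002, -0.001, 0.0, 0.001], 'effort': [-0.001, -39.368, -37.017, -0.0, 0.007, 0.0], 'tool_pos': [0.219, 0.585, 0.241], 'tool_rot': [-0.559, -3.091, 0.003], 'contact_force': [-0.068, 0.887, -0.185], 'wrist_torque': [-0.023, 0.001, 0.024], 'opening': 0.085}
top [[389.49095385   0.         247.92261036]
 [  0.         389.49095385 193.44784785]
 [  0.           0.           1.        ]] -0.13658551228163968 [ 2.18942636 -2.01838632  0.21347052] [0.00260079 0.49041604 1.14802563]
side [[365.57409293   0.         257.65252944]
 [  0.         365.57409293 188.50071709]
 [  0.           0.           1.        ]] -0.04608195748228872 [ 2.0843632  -0.25489473  0.14222195] [-0.48750505  0.12403796  1.07281468]
```

View pics/top0.png

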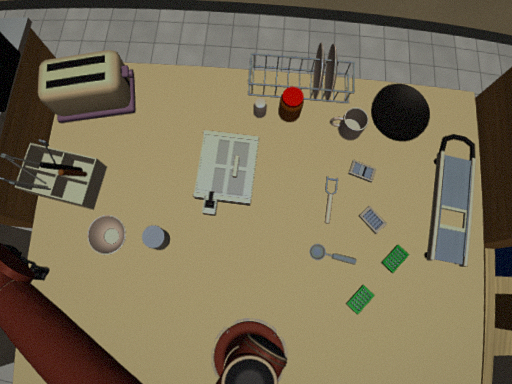

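View pics/side0.png

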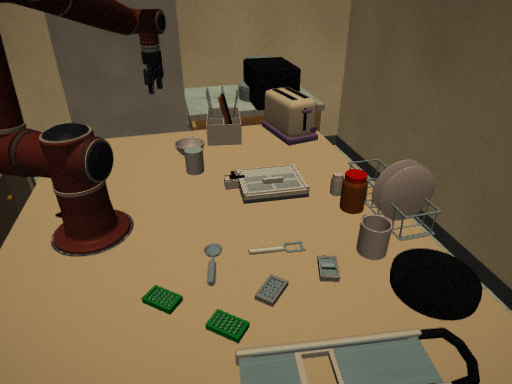

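The top view shows the case at about (227,167) with its lock at (210,203). There are two grey inserts at (362,170) and (372,219), and two green lookalikes at (395,258) and (360,299) that are not meant. I'll enlarge to check.

Run:
```python
import cv2,numpy as np
a=cv2.imread('pics/top0.png'); s=cv2.imread('pics/side0.png')
def c(i,x,y,w,h,k): return cv2.resize(np.clip(i[y:y+h,x:x+w].astype(float)*1.4,0,255).astype(np.uint8),(w*k,h*k),interpolation=cv2.INTER_CUBIC)
A=c(a,185,120,85,100,5); B=c(a,300,150,70*2-50,100,5)
cv2.imwrite('pics/c1.png',np.hstack([A,B[:, :370]])[:, :800]); 
cv2.imwrite('pics/c2.png',c(s,235,235,120,75,6))
```

```text
(no output)
```

View pics/c1.png

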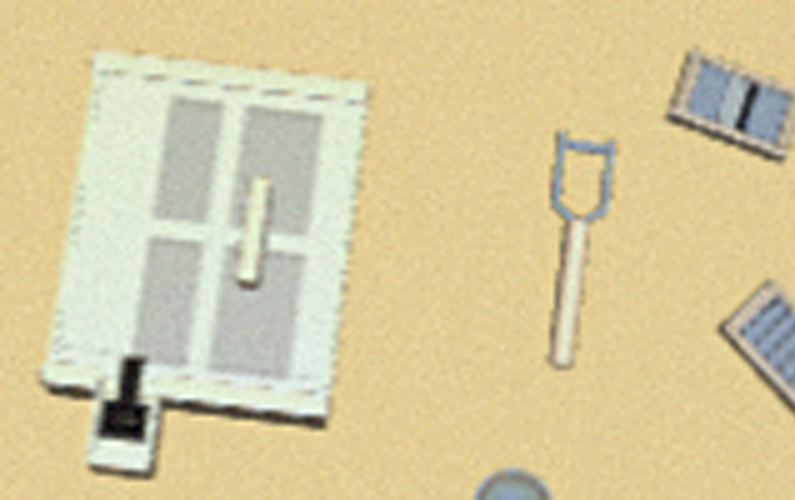

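View pics/c2.png

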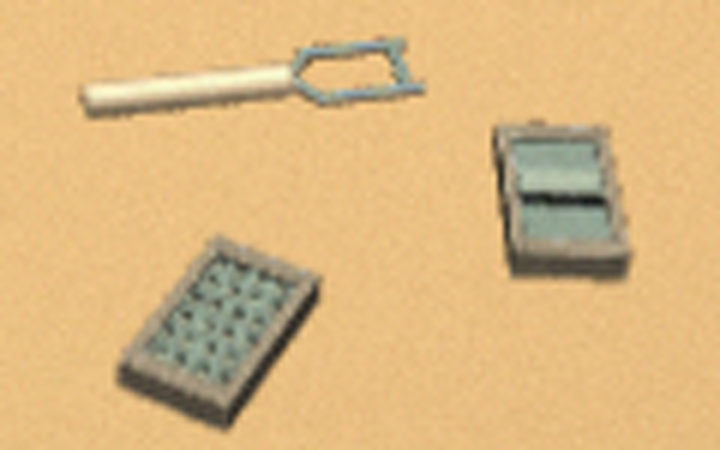

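Both grey inserts look wide: (362,170) has one straight blade, so wide_a, and (372,219) has coarse teeth, so wide_b. All four recesses show an empty grey floor. Next I'll measure sizes and poses.

Run:
```python
from h import *
for n in('top','side'):
    d=grab(n); im=d['img'][:,:,::-1].copy()
    c,_=ray(d,256,192); print(n,'cam',c.round(3))
    hsv=cv2.cvtColor(im,cv2.COLOR_BGR2HSV)
    b,g,r=[im[:,:,i].astype(int) for i in range(3)]
    m=((r-b)<45).astype(np.uint8)   # not wood
    wins={'top':{'a':(345,155,380,185),'b':(355,203,390,236)},'side':{'a':(312,250,346,284),'b':(250,270,295,308)}}[n]
    for k,(x0,y0,x1,y1) in wins.items():
        mm=np.zeros_like(m); mm[y0:y1,x0:x1]=m[y0:y1,x0:x1]
        mm=cv2.morphologyEx(mm,cv2.MORPH_CLOSE,np.ones((3,3)))
        cs,_=cv2.findContours(mm,cv2.RETR_EXTERNAL,cv2.CHAIN_APPROX_NONE)
        q=max(cs,key=cv2.contourArea)
        P=np.array([onz(d,u,v,0.015)[:2] for u,v in q[:,0]])*1000
        rr=cv2.minAreaRect(P.astype(np.float32)); print(k,cv2.contourArea(q),np.round(rr[0],1),np.round(rr[1],1),round(rr[2],1))
        x,y,X,Y=x0-5,y0-5,x1+5,y1+5
        v=cv2.resize(np.clip(im[y:Y,x:X]*1.3,0,255).astype(np.uint8),None,fx=9,fy=9,interpolation=cv2.INTER_NEAREST)
        w=cv2.resize(mm[y:Y,x:X]*255,None,fx=9,fy=9,interpolation=cv2.INTER_NEAREST)
        cv2.imwrite(f'pics/m_{n}_{k}.png',np.hstack([v,cv2.cvtColor(w,cv2.COLOR_GRAY2BGR)])[:600,:800])
# case corners at top (px, rough)
d=grab('top','t1.png')
for u,v in [(204,131),(258,136.5),(250,204),(194,196)]: print(onz(d,u,v,0.041).round(4))
```

```text
top cam [0.237 0.021 1.225]
a 364.5 [ 602.1 -321.3] [84.2 54.6] 73.6
b 381.5 [ 444.3 -357.7] [82.  53.7] 45.7
side cam [ 0.268 -0.958  0.644]
a 464.0 [ 601.2 -330.8] [91.5 50.2] 73.1
b 588.0 [ 444.7 -367. ] [89.5 52.5] 46.1
[0.6857 0.2012 0.041 ]
[0.6806 0.0255 0.041 ]
[0.4582 0.0335 0.041 ]
[0.4692 0.2093 0.041 ]
```

```bash
cat > casefit.py <<'E'
from h import *
from scipy.ndimage import map_coordinates
d=grab('top'); im=d['img'].astype(float); bl=im[:,:,2]  # blue: white high, wood low
c=np.array([0.573,0.117]); th=np.radians(-2.1)
def W(p,z):
    p=np.atleast_2d(p); R=np.array([[np.cos(th),-np.sin(th)],[np.sin(th),np.cos(th)]])
    return np.c_[p@R.T+c, np.full(len(p),z)]
def edge(axis,at,z,others,lim=.012):
    s=np.linspace(-lim,lim,61); out=[]
    for o in others:
        p=np.array([[at+k,o] if axis==0 else [o,at+k] for k in s])
        uv=proj(d,W(p,z)); v=map_coordinates(bl,[uv[:,1],uv[:,0]],order=1)
        g=np.abs(np.gradient(v)); g=np.where(g>.5*g.max(),g,0); out.append((o,at+(g*s).sum()/g.sum()))
    out=np.array(out); f=np.polyfit(out[:,0],out[:,1],1)
    r=out[:,1]-np.polyval(f,out[:,0]); ok=np.abs(r)<2*np.std(r)+1e-4; f=np.polyfit(out[ok,0],out[ok,1],1)
    return f, np.std(r)
for it in range(3):
    ys=np.linspace(-.08,.08,33); ysl=ys[(ys<0.005)]; xs=np.linspace(-.09,.09,33)
    fp,sp=edge(0,.111,.041,ys); fm,sm=edge(0,-.111,.041,ysl)
    gp,tp=edge(1,.09,.030,xs); gm,tm=edge(1,-.09,.030,xs)
    print('x+ off %.1f slope %.2f | x- %.1f %.2f | y+ %.1f %.2f | y- %.1f %.2f'%tuple(v for f,a in((fp,.111),(fm,-.111),(gp,.09),(gm,-.09)) for v in((f[1]-a)*1000,np.degrees(f[0]))), np.round([sp*1e3,sm*1e3,tp*1e3,tm*1e3],1))
    dth=np.mean([-fp[0],gp[0],gm[0]]); 
    off=np.array([fp[1]-.111, (gp[1]+gm[1])/2]) if False else np.array([((fp[1]-.111)+(fm[1]+.111))/2,((gp[1]-.09)+(gm[1]+.09))/2])
    R=np.array([[np.cos(th),-np.sin(th)],[np.sin(th),np.cos(th)]]); c=c+R@off; th=th+dth
    print('c',c.round(4),'th',np.degrees(th).round(2))
E
python3 casefit.py
```

```text
x+ off -1.3 slope -0.19 | x- 1.2 0.77 | y+ 1.5 -0.65 | y- 3.0 -0.36 [3.3 1.5 0.9 0.8]
c [0.573  0.1192] th -2.37
x+ off -1.3 slope 0.01 | x- 1.7 0.77 | y+ -0.9 -0.36 | y- 0.7 -0.11 [3.2 1.6 0.9 0.8]
c [0.5732 0.1192] th -2.53
x+ off -1.3 slope -0.02 | x- 1.5 0.59 | y+ -0.7 -0.24 | y- 0.8 0.03 [3.1 1.5 0.9 0.8]
c [0.5733 0.1192] th -2.59
```

Run:
```python
from h import *
d=grab('top'); im=d['img'].astype(int)
print('thumb px',proj(d,[0.4469,.1598,.0555]).round(1))
m=(im.max(2)<45).astype(np.uint8); mm=np.zeros_like(m); mm[185:216,200:222]=m[185:216,200:222]
ys,xs=np.nonzero(mm); print(len(ys))
for r in range(186,216): print(r,''.join('#' if v<45 else ('+' if v<110 else '.') for v in im[r,198:224].max(1)))
# rib: yellowish vs lid
c=np.array([.5733,.1192]);th=np.radians(-2.5)
R=np.array([[np.cos(th),-np.sin(th)],[np.sin(th),np.cos(th)]])
for u,v in [(236.5,165.5),(237,155.5),(235,176.5)]:
    p=onz(d,u,v,.0565)[:2]; print(p.round(4),(R.T@(p-c)).round(4))
a=d['img'][145:190,220:255,::-1]; cv2.imwrite('pics/rib.png',cv2.resize(a,None,fx=12,fy=12,interpolation=cv2.INTER_NEAREST))
```

```text
thumb px [[208.6 203.4]]
75
186 ..........................
187 ..........................
188 ..........................
189 ..........................
190 ..........................
191 ............++++..........
192 ...........+###+..........
193 ...........+###+..........
194 ...........+###+..........
195 ...........+###...........
196 ...........+##+...........
197 +++........+##+...........
198 ++#+++.....###+...........
199 .+++++....+###+...........
200 .......++#####+....+++++++
201 .......+########+..+++++++
202 .......+########+..+.....+
203 .......+########+.+.......
204 .......+####++##..........
205 .......+########..+.......
206 ......+########+..+.......
207 .......+++++++#+..+.......
208 ..............++..+.......
209 ..........................
210 .................+........
211 ..........................
212 .................+........
213 .....++++........+........
214 ......++++++++++++........
215 ............+++++.........
[0.5737 0.0851] [ 0.0019 -0.0341]
[0.6063 0.0864] [ 0.0344 -0.0313]
[0.538  0.0866] [-0.0339 -0.0341]
```

View pics/rib.png

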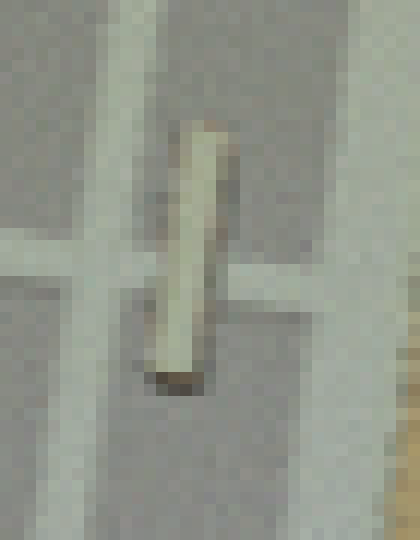

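```bash
cat > p.py <<'E'
import sys
from h import *
# p.py x y z jawyaw_deg : remaining move in tool units (roll first, then shifts in the rolled frame)
from scipy.spatial.transform import Rotation as Ro
o=ctrl.get_obs(); R=Ro.from_rotvec(o['tool_rot']).as_matrix(); p=np.array(o['tool_pos'])
yaw=np.degrees(np.arctan2(R[1,1],R[0,1]))
print('t %.2f pos %s jaw %.2f tilt %.2f open %.4f F %s q6 %.2f'%(o['t'],p.round(4),yaw,np.degrees(np.arccos(-R[2,2])),o['opening'],np.round(o['contact_force'],1),o['q'][5]))
if len(sys.argv)>4:
    tgt=np.array([float(v) for v in sys.argv[1:4]]); ty=float(sys.argv[4])
    dy=(ty-yaw+90)%180-90
    if len(sys.argv)>5: dy=(ty-yaw+180)%360-180
    roll=-np.radians(dy)
    now=R.T@(tgt-p)/.06
    after=(R@Ro.from_rotvec([0,0,roll]).as_matrix()).T@(tgt-p)/.06
    print('roll units %.2f (%.1f deg) | shift now %s | after roll %s'%(roll/.12,dy,now.round(3),after.round(3)))
E
python3 p.py 0.4469 .1598 .12 -2.5
```

```text
t 0.35 pos [0.2188 0.5853 0.242 ] jaw 69.50 tilt 0.03 open 0.0853 F [0.8 0.3 0.4] q6 -0.12
roll units 10.47 (-72.0 deg) | shift now [-6.044 -5.31   2.035] | after roll [-6.918  4.108  2.035]
```

```bash
python3 -m crank '[{"roll":1},{"roll":1},{"roll":1},{"roll":1},{"roll":1},{"roll":1},{"roll":1},{"roll":1},{"roll":1},{"roll":1}]' 0.6 40; python3 p.py 0.4469 .1598 .12 -2.5
```

```text
t 0.35 pos [0.2188 0.5853 0.242 ] jaw 69.50 tilt 0.03 open 0.0853 F [0.8 0.3 0.4] q6 -0.12
roll units 10.47 (-72.0 deg) | shift now [-6.044 -5.31   2.035] | after roll [-6.918  4.108  2.035]validation failed for argument at $[0]...
```

```bash
python3 -m crank '[{"x":0,"y":0,"z":0,"roll":1},{"x":0,"y":0,"z":0,"roll":1},{"x":0,"y":0,"z":0,"roll":1},{"x":0,"y":0,"z":0,"roll":1},{"x":0,"y":0,"z":0,"roll":1},{"x":0,"y":0,"z":0,"roll":1},{"x":0,"y":0,"z":0,"roll":1},{"x":0,"y":0,"z":0,"roll":1},{"x":0,"y":0,"z":0,"roll":1},{"x":0,"y":0,"z":0,"roll":1}]' 0.6 40; python3 p.py 0.4469 .1598 .12 -2.5
```

```text
t: 1.6
tool_pos: [0.2189, 0.5854, 0.2423]
tool_rot: [-2.211, -2.232, 0.0]
contact_force: [0.0, 0.4, 0.1]
opening: 0.0341
t 1.60 pos [0.2189 0.5854 0.2423] jaw 0.52 tilt 0.00 open 0.0341 F [0.  0.4 0.1] q6 1.08
roll units 0.44 (-3.0 deg) | shift now [-7.128  3.736  2.038] | after roll [-6.921  4.107  2.038]
```

```bash
python3 -m crank '[{"x":0,"y":0,"z":0,"roll":0.44},{"x":-0.7,"y":0.4,"z":0,"roll":0},{"x":-0.7,"y":0.4,"z":0,"roll":0},{"x":-0.7,"y":0.4,"z":0,"roll":0},{"x":-0.7,"y":0.4,"z":0,"roll":0},{"x":-0.7,"y":0.4,"z":0,"roll":0},{"x":-0.7,"y":0.4,"z":0,"roll":0},{"x":-0.7,"y":0.4,"z":0,"roll":0},{"x":-0.7,"y":0.4,"z":0,"roll":0},{"x":-0.7,"y":0.4,"z":0,"roll":0}]'; python3 p.py 0.4469 .1598 .085 -2.5
```

```text
t: 2.85
tool_pos: [0.4202, 0.1977, 0.2426]
tool_rot: [2.265, 2.177, 0.001]
contact_force: [0.7, 0.5, 0.4]
opening: 0.0342
t 2.85 pos [0.4202 0.1977 0.2426] jaw -2.28 tilt 0.05 open 0.0342 F [0.7 0.5 0.4] q6 0.32
roll units 0.03 (-0.2 deg) | shift now [-0.614  0.468  2.626] | after roll [-0.612  0.47   2.626]
```

```bash
python3 -m crank '[{"x":-0.3,"y":0.23,"z":0.5,"roll":0},{"x":-0.31,"y":0.24,"z":0.6,"roll":0},{"x":0,"y":0,"z":0.6,"roll":0.03},{"x":0,"y":0,"z":0.5,"roll":0},{"x":0,"y":0,"z":0.4,"roll":0},{"x":0,"y":0,"z":0,"roll":0}]'; python3 p.py 0.4469 .1598 .055 -2.5
python3 - <<'E'
from h import *
a=grab('top')['img'][150:230,170:250,::-1]; b=grab('side')['img'][140:220,200:300,::-1]
f=lambda i,k:cv2.resize(i,None,fx=k,fy=k,interpolation=cv2.INTER_CUBIC)
cv2.imwrite('pics/l1.png',np.hstack([f(a,4),f(b,4)]))
E
```

```text
t: 3.6
tool_pos: [0.4446, 0.161, 0.0842]
tool_rot: [-2.267, -2.171, 0.006]
contact_force: [-0.4, 0.5, 0.8]
opening: 0.0341
t 3.60 pos [0.4446 0.161  0.0842] jaw -2.49 tilt 0.28 open 0.0341 F [-0.4  0.5  0.8] q6 0.23
roll units 0.00 (-0.0 deg) | shift now [-0.018  0.041  0.487] | after roll [-0.018  0.041  0.487]
```

View pics/l1.png

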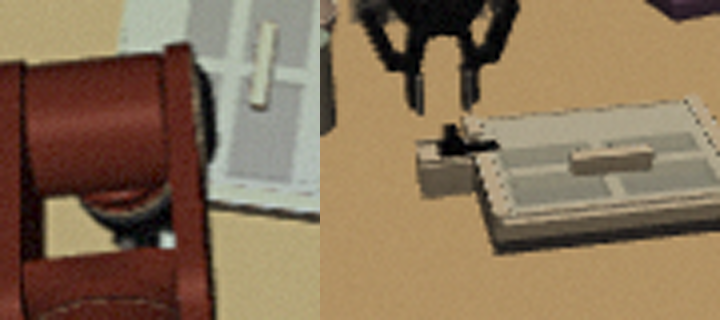

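Run:
```python
from h import *
d=grab('side'); im=d['img'].astype(int)
print(proj(d,[[.4469,.1598,.0465],[.4469,.1598,.0555],[.4469,.1598,.0375],[.4446,.161,.0732+.003]]))
for r in range(150,184): print(r,''.join('#' if v<45 else ('+' if v<90 else '.') for v in im[r,218:262].max(1)))
```

```text
[[231.30786782 174.5050094 ]
 [231.20641685 172.21742948]
 [231.40870179 176.77659837]
 [230.25216429 166.81660857]]
150 ....#####........###+..######...............
151 +..+#####........+##########................
152 #+.+####.........+##########................
153 ########..........#########.................
154 ########..........#########.................
155 ########.........+#####+++..................
156 #######..........+####+.....................
157 +++####+.........+####......................
158 ...+##++.........+#+##......................
159 ....##+#.........+#+##......................
160 ....##+#.........+#+##......................
161 ....##+#.........+#++#......................
162 ....##+#.........+#+##......................
163 ....##++.........+#+##......................
164 ....+#++..........#+##......................
165 ....+#++..........#+........................
166 .....##+..........++........................
167 ......++....................................
168 ............................................
169 ............................................
170 ............................................
171 .............++#............................
172 .............+##+...........................
173 .............+##+...........................
174 .............####+..........................
175 ...........+######.++++++#..................
176 ...........+##############+.................
177 ............############++..................
178 ............#######+........................
179 ....................+.......................
180 ......+.............+.......................
181 ....................+.......................
182 ....................+#......................
183 .......+............++......................
```

```bash
python3 p.py 0.451 .159 .055 -2.5;  python3 -m crank '[{"x":-0.03,"y":0.1,"z":0,"roll":0},{"x":0,"y":0,"z":0.2,"roll":0},{"x":0,"y":0,"z":0.15,"roll":0},{"x":0,"y":0,"z":0.14,"roll":0},{"x":0,"y":0,"z":0,"roll":0}]'; python3 p.py 0.451 .159 .055 -2.5
```

```text
t 3.75 pos [0.4473 0.1616 0.0877] jaw -2.48 tilt 0.13 open 0.0346 F [ 0.5 -0.3 -0.4] q6 0.23
roll units 0.00 (-0.0 deg) | shift now [-0.041  0.062  0.546] | after roll [-0.041  0.062  0.546]
t: 4.38
tool_pos: [0.4513, 0.1592, 0.0555]
tool_rot: [-2.268, -2.172, 0.004]
contact_force: [-0.2, -0.4, -0.4]
opening: 0.034
t 4.38 pos [0.4513 0.1592 0.0555] jaw -2.48 tilt 0.15 open 0.0340 F [-0.2 -0.4 -0.4] q6 0.23
roll units 0.00 (-0.0 deg) | shift now [-0.003 -0.004  0.009] | after roll [-0.003 -0.004  0.009]
```

```bash
python3 -m crank '[{"x":0,"y":0,"z":0,"roll":0},{"x":0,"y":0,"z":0,"roll":0},{"x":0,"y":0,"z":0,"roll":0},{"x":0,"y":0,"z":0,"roll":0},{"x":0,"y":0,"z":0,"roll":0}]' 1 25; python3 p.py 0.451 .159 .055 -2.5
python3 - <<'E'
from h import *
d=grab('side'); im=d['img'].astype(int)
cv2.imwrite('pics/l2.png',cv2.resize(d['img'][130:210,190:310,::-1],None,fx=6,fy=6,interpolation=cv2.INTER_CUBIC))
E
```

```text
t: 5.0
tool_pos: [0.452, 0.1595, 0.0571]
tool_rot: [-2.269, -2.172, 0.001]
contact_force: [-4.5, 0.8, 4.4]
opening: 0.0108
t 5.00 pos [0.452  0.1595 0.0571] jaw -2.49 tilt 0.04 open 0.0108 F [-4.5  0.8  4.4] q6 0.23
roll units 0.00 (-0.0 deg) | shift now [-0.008 -0.017  0.035] | after roll [-0.008 -0.017  0.035]
```

View pics/l2.png

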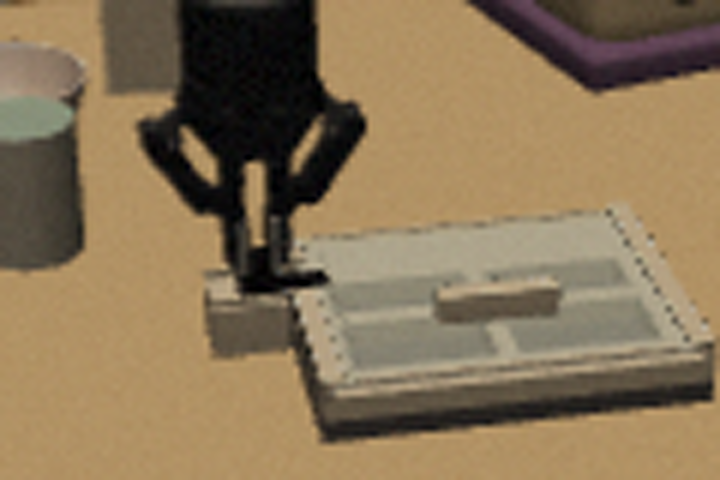

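```bash
python3 -m crank '[{"x":0,"y":-0.08,"z":-0.02,"roll":0},{"x":0,"y":-0.08,"z":0,"roll":0},{"x":0,"y":-0.08,"z":0,"roll":0},{"x":0,"y":-0.08,"z":0,"roll":0},{"x":0,"y":0,"z":0,"roll":0},{"x":0,"y":0,"z":0,"roll":0}]'; python3 p.py 0.451 .159 .055 -2.5
```

```text
t: 5.8
tool_pos: [0.4339, 0.16, 0.0577]
tool_rot: [2.267, 2.171, 0.004]
contact_force: [7.5, 1.6, -12.4]
opening: 0.0109
t 5.80 pos [0.4339 0.16   0.0577] jaw -2.48 tilt 0.21 open 0.0109 F [  7.5   1.6 -12.4] q6 0.24
roll units 0.00 (-0.0 deg) | shift now [-0.005  0.285  0.045] | after roll [-0.005  0.285  0.045]
```

```bash
python3 -m crank '[{"x":0,"y":0,"z":0,"roll":0},{"x":0,"y":0,"z":0,"roll":0},{"x":0,"y":0,"z":0,"roll":0},{"x":0,"y":0,"z":-0.5,"roll":0},{"x":0,"y":0,"z":-0.5,"roll":0}]' 0.6; python3 p.py 0.575 .085 .12 87.5;  python3 - <<'E'
from h import *
d=grab('side'); im=d['img'].astype(int)
cv2.imwrite('pics/l3.png',cv2.resize(d['img'][130:210,190:310,::-1],None,fx=6,fy=6,interpolation=cv2.INTER_CUBIC))
E
```

```text
t: 6.42
tool_pos: [0.4327, 0.1601, 0.1187]
tool_rot: [-2.269, -2.172, 0.001]
contact_force: [0.4, -0.4, -0.7]
opening: 0.0339
t 6.42 pos [0.4327 0.1601 0.1187] jaw -2.48 tilt 0.06 open 0.0339 F [ 0.4 -0.4 -0.7] q6 0.24
roll units -13.09 (90.0 deg) | shift now [-1.148  2.423 -0.024] | after roll [-2.423 -1.147 -0.024]
```

View pics/l3.png

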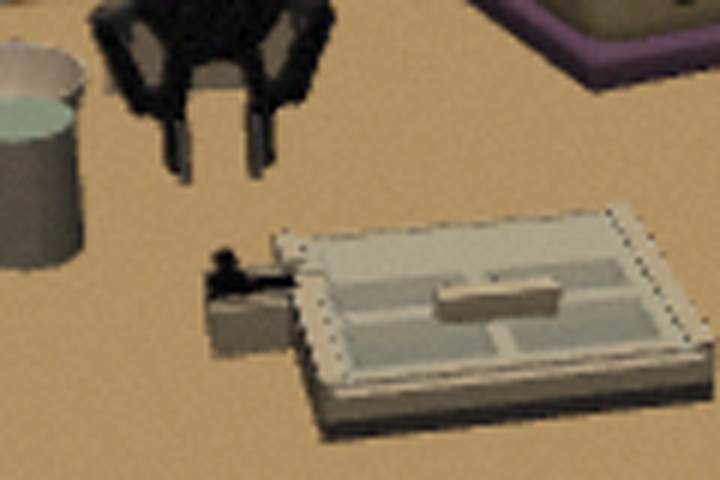

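```bash
python3 -m crank '[{"x":0,"y":0,"z":-0.1,"roll":-1},{"x":0,"y":0,"z":0,"roll":-1},{"x":0,"y":0,"z":0,"roll":-1},{"x":0,"y":0,"z":0,"roll":-1},{"x":0,"y":0,"z":0,"roll":-1},{"x":0,"y":0,"z":0,"roll":-1},{"x":0,"y":0,"z":0,"roll":-1},{"x":0,"y":0,"z":0,"roll":-1},{"x":0,"y":0,"z":0,"roll":-1},{"x":0,"y":0,"z":0,"roll":-1}]';python3 -m crank '[{"x":0,"y":0,"z":0,"roll":-1},{"x":0,"y":0,"z":0,"roll":-1},{"x":0,"y":0,"z":0,"roll":-1},{"x":-0.6,"y":-0.29,"z":0,"roll":-0.09},{"x":-0.6,"y":-0.29,"z":0,"roll":0},{"x":-0.6,"y":-0.29,"z":0,"roll":0},{"x":-0.6,"y":-0.29,"z":0,"roll":0},{"x":0,"y":0,"z":0,"roll":0}]'; python3 p.py 0.575 .0855 .051 87.5
```

```text
t: 7.72
tool_pos: [0.4331, 0.1602, 0.1242]
tool_rot: [0.64, 3.076, -0.0]
contact_force: [0.3, -0.6, -0.4]
opening: 0.034
t: 8.72
tool_pos: [0.5756, 0.0828, 0.1243]
tool_rot: [0.072, 3.14, -0.0]
contact_force: [-0.4, -0.3, 1.4]
opening: 0.0342
t 8.72 pos [0.5756 0.0828 0.1243] jaw 87.39 tilt 0.04 open 0.0342 F [-0.4 -0.3  1.4] q6 -1.51
roll units -0.02 (0.1 deg) | shift now [0.013 0.045 1.222] | after roll [0.013 0.046 1.222]
```

```bash
python3 -m crank '[{"x":0,"y":0.045,"z":0.4,"roll":0},{"x":0,"y":0,"z":0.4,"roll":0},{"x":0,"y":0,"z":0.2,"roll":0},{"x":0,"y":0,"z":0.18,"roll":0},{"x":0,"y":0,"z":0,"roll":0}]'; python3 p.py 0.575 .0855 .053 87.5; python3 -m crank '[{"x":0,"y":0,"z":0,"roll":0},{"x":0,"y":0,"z":0,"roll":0},{"x":0,"y":0,"z":0,"roll":0},{"x":0,"y":0,"z":0,"roll":0},{"x":0,"y":0,"z":0,"roll":0}]' 1 25;python3 p.py 0.575 .0855 .053 87.5
```

```text
t: 9.35
tool_pos: [0.5733, 0.0869, 0.0528]
tool_rot: [-0.068, -3.14, 0.0]
contact_force: [0.1, 0.4, 0.8]
opening: 0.0343
t 9.35 pos [0.5733 0.0869 0.0528] jaw 87.52 tilt 0.07 open 0.0343 F [0.1 0.4 0.8] q6 -1.51
roll units 0.00 (-0.0 deg) | shift now [-0.029 -0.021 -0.003] | after roll [-0.029 -0.021 -0.003]
t: 9.98
tool_pos: [0.5745, 0.0892, 0.0544]
tool_rot: [0.069, 3.139, 0.008]
contact_force: [1.2, 8.5, -1.2]
opening: 0.013
t 9.97 pos [0.5745 0.0892 0.0544] jaw 87.49 tilt 0.31 open 0.0130 F [ 1.2  8.5 -1.2] q6 -1.51
roll units -0.00 (0.0 deg) | shift now [-0.011 -0.061  0.023] | after roll [-0.011 -0.061  0.023]
```

```bash
python3 -m crank '[{"x":0,"y":0.15,"z":0,"roll":0},{"x":0,"y":0.25,"z":0,"roll":0},{"x":0,"y":0.25,"z":0,"roll":0},{"x":0,"y":0.25,"z":0,"roll":0},{"x":0,"y":0.25,"z":0,"roll":0},{"x":0,"y":0.25,"z":0,"roll":0},{"x":0,"y":0.25,"z":0,"roll":0},{"x":0,"y":0.25,"z":0,"roll":0},{"x":0,"y":0.25,"z":0,"roll":0},{"x":0,"y":0.25,"z":0,"roll":0}]'; python3 p.py 0.582 .2391 .053 87.5
```

```text
t: 11.22
tool_pos: [0.581, 0.2319, 0.0544]
tool_rot: [0.068, 3.139, 0.0]
contact_force: [0.2, -2.6, 5.7]
opening: 0.0132
t 11.22 pos [0.581  0.2319 0.0544] jaw 87.53 tilt 0.13 open 0.0132 F [ 0.2 -2.6  5.7] q6 -1.27
roll units 0.00 (-0.0 deg) | shift now [-0.011  0.12   0.023] | after roll [-0.011  0.12   0.023]
```

```bash
python3 -m crank '[{"x":0,"y":0.1,"z":0,"roll":0},{"x":0,"y":0.1,"z":0,"roll":0},{"x":0,"y":0.05,"z":0,"roll":0},{"x":0,"y":0,"z":0,"roll":0},{"x":0,"y":0,"z":0,"roll":0}]'; python3 p.py 0.582 .2391 .053 87.5
```

```text
t: 11.85
tool_pos: [0.5814, 0.2396, 0.0543]
tool_rot: [-0.067, -3.14, 0.02]
contact_force: [-3.4, -24.9, 12.4]
opening: 0.0131
t 11.85 pos [0.5814 0.2396 0.0543] jaw 87.54 tilt 0.74 open 0.0131 F [ -3.4 -24.9  12.4] q6 -1.24
roll units 0.01 (-0.0 deg) | shift now [-0.01  -0.008  0.022] | after roll [-0.01  -0.008  0.022]
```

```bash
python3 -m crank '[{"x":0,"y":-0.05,"z":0,"roll":0},{"x":0,"y":0,"z":0,"roll":0},{"x":0,"y":0,"z":0,"roll":0},{"x":0,"y":0,"z":0,"roll":0},{"x":0,"y":0,"z":-0.6,"roll":0},{"x":0,"y":0,"z":-0.8,"roll":0},{"x":0,"y":0,"z":-0.8,"roll":0},{"x":-0.5,"y":-0.5,"z":0,"roll":0},{"x":0,"y":-0.7,"z":0,"roll":0},{"x":0,"y":-0.7,"z":0,"roll":0}]' 0.6; python3 -m crank '[{"x":0,"y":-0.8,"z":0,"roll":0},{"x":0,"y":-0.8,"z":0,"roll":0},{"x":0,"y":-0.8,"z":0,"roll":0},{"x":0,"y":-0.8,"z":0,"roll":0},{"x":0,"y":-0.8,"z":0,"roll":0},{"x":0,"y":-0.8,"z":0,"roll":0}]' 0; python3 p.py 0.604 -.3234 .12 -16.6;  python3 - <<'E'
from h import *
d=grab('top','t2.png'); e=grab('side','s2.png')
cv2.imwrite('pics/v2.png',np.hstack([cv2.resize(d['img'][110:220,150:270,::-1],None,fx=4,fy=4,interpolation=cv2.INTER_CUBIC)[:440],cv2.resize(e['img'][140:220,210:290,::-1],None,fx=4,fy=4,interpolation=cv2.INTER_CUBIC) if False else cv2.copyMakeBorder(cv2.resize(e['img'][140:220,210:290,::-1],None,fx=4,fy=4,interpolation=cv2.INTER_CUBIC),0,120,0,0,cv2.BORDER_CONSTANT)]))
E
```

```text
t: 13.1
tool_pos: [0.6058, 0.1267, 0.1853]
tool_rot: [0.067, 3.141, 0.0]
contact_force: [-0.0, 0.4, -0.9]
opening: 0.0341
t: 13.85
tool_pos: [0.5931, -0.1615, 0.1854]
tool_rot: [0.067, 3.14, 0.0]
contact_force: [0.6, -0.3, -0.0]
opening: 0.0854
t 13.85 pos [ 0.5931 -0.1615  0.1854] jaw 87.54 tilt 0.03 open 0.0854 F [ 0.6 -0.3 -0. ] q6 -1.91
roll units -11.03 (75.9 deg) | shift now [-0.296 -2.688  1.089] | after roll [ 2.534 -0.944  1.089]
```

View pics/v2.png

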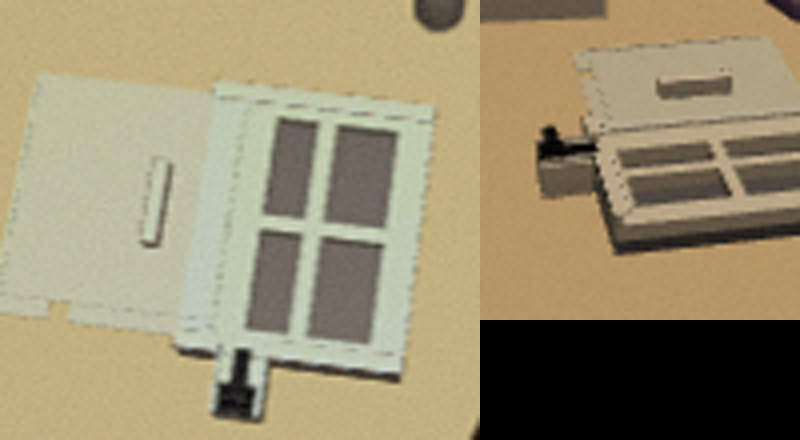

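View pics/t2.png

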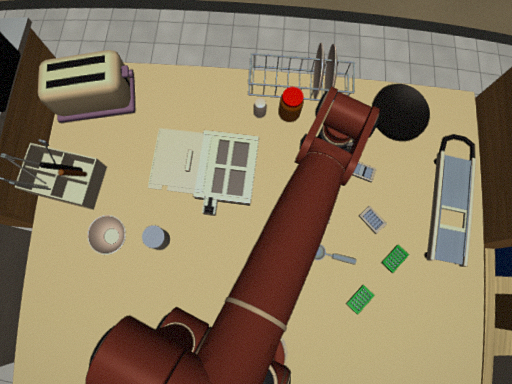

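```bash
cat > wells.py <<'E'
from h import *
import sys
# sub-pixel: area-weighted moment of dark fraction in each recess, mapped to z=.03
wells={'w1':(-.0475,-.0375),'w2':(.0475,-.0375),'n1':(-.0475,.0195),'n2':(.0475,.0195)}
c=np.array([.578,.122]);th=np.radians(-2.55);R=np.array([[np.cos(th),-np.sin(th)],[np.sin(th),np.cos(th)]])
G=.5e-3
for n in('top','side'):
    d=grab(n); im=d['img'].min(2).astype(np.float32)
    for k,w in wells.items():
        hw=(.0475, .0325 if k[0]=='w' else .0235)
        xs=np.arange(-hw[0],hw[0],G); ys=np.arange(-hw[1],hw[1],G)
        X,Y=np.meshgrid(xs,ys,indexing='ij'); loc=np.c_[X.ravel()+w[0],Y.ravel()+w[1]]
        P=np.c_[loc@R.T+c,np.full(len(loc),.03)]; uv=proj(d,P).astype(np.float32).reshape(X.shape+(2,))
        v=cv2.remap(im,uv[...,0],uv[...,1],cv2.INTER_LINEAR)
        lo,hi=np.percentile(v,30),np.percentile(v,93); m=(v<(lo+hi)/2).astype(np.uint8)
        cs,_=cv2.findContours(m,cv2.RETR_EXTERNAL,cv2.CHAIN_APPROX_NONE); q=max(cs,key=cv2.contourArea)
        r=cv2.minAreaRect(np.c_[q[:,0,1],q[:,0,0]].astype(np.float32)*.5)  # mm
        M=cv2.moments(q); cx,cy=M['m01']/M['m00']*.5-hw[0]*1e3,M['m10']/M['m00']*.5-hw[1]*1e3
        print(n,k,'centre off (case mm) %.1f %.1f size'%(cx,cy),np.round(r[1],1),'ang',round(r[2],1),'area^ %.0f'%(M['m00']*.25), lo,hi)
E
python3 wells.py
```

```text
top w1 centre off (case mm) -1.3 -2.8 size [52.5 84. ] ang 90.0 area^ 4167 98.125 181.125
top w2 centre off (case mm) -1.3 -2.9 size [52.  84.5] ang 90.0 area^ 4170 94.0 175.21875
top n1 centre off (case mm) -1.2 -2.7 size [36.  84.3] ang 89.3 area^ 2864 97.24219 179.5293
top n2 centre off (case mm) -1.3 -2.9 size [36.2 84.5] ang 89.4 area^ 2865 93.28125 173.4237
side w1 centre off (case mm) -0.3 -3.0 size [52.7 83.8] ang 89.6 area^ 4154 66.0625 132.28125
side w2 centre off (case mm) -0.3 -3.1 size [52.5 85. ] ang 90.0 area^ 4190 66.3669 132.16064
side n1 centre off (case mm) 0.3 -2.8 size [37.5 85. ] ang 90.0 area^ 2884 68.375 132.97437
side n2 centre off (case mm) 0.2 -3.0 size [37.3 85. ] ang 89.6 area^ 2872 68.18691 133.48438
```

```bash
python3 -m crank '[{"x":0,"y":-0.6,"z":0,"roll":1},{"x":0,"y":-0.6,"z":0,"roll":1},{"x":0,"y":0,"z":0,"roll":1},{"x":0,"y":0,"z":0,"roll":1},{"x":0,"y":0,"z":0,"roll":1},{"x":0,"y":0,"z":0,"roll":1},{"x":0,"y":0,"z":0,"roll":1},{"x":0,"y":0,"z":0,"roll":1},{"x":0,"y":0,"z":0,"roll":1},{"x":0,"y":0,"z":0,"roll":1}]' 0; python3 -m crank '[{"x":0,"y":0,"z":0,"roll":1},{"x":0,"y":0,"z":0,"roll":1},{"x":0,"y":0,"z":0,"roll":1},{"x":0,"y":0,"z":0,"roll":1},{"x":0,"y":0,"z":0,"roll":1}]' 0;python3 p.py 0.6047 -.3234 .08 -16.6
```

```text
t: 15.3
tool_pos: [0.5862, -0.2298, 0.1852]
tool_rot: [-1.832, -2.552, -0.001]
contact_force: [-0.3, 0.2, -0.4]
opening: 0.0855
t: 15.92
tool_pos: [0.5862, -0.2298, 0.1852]
tool_rot: [-2.504, -1.897, -0.0]
contact_force: [0.5, 0.2, -0.0]
opening: 0.085
t 15.93 pos [ 0.5862 -0.2298  0.1852] jaw -15.71 tilt 0.04 open 0.0850 F [ 0.5  0.2 -0. ] q6 -0.22
roll units 0.13 (-0.9 deg) | shift now [-1.419  0.72   1.752] | after roll [-1.408  0.742  1.752]
```

```bash
python3 -m crank '[{"x":0,"y":0,"z":0,"roll":0.13},{"x":-0.47,"y":0.25,"z":0.2,"roll":0},{"x":-0.47,"y":0.25,"z":0.4,"roll":0},{"x":-0.47,"y":0.24,"z":0.6,"roll":0},{"x":0,"y":0,"z":0.5,"roll":0},{"x":0,"y":0,"z":0,"roll":0},{"x":0,"y":0,"z":0,"roll":0}]' ;python3 p.py 0.6047 -.3234 .08 -16.6
python3 - <<'E'
from h import *
e=grab('side','s3.png'); d=grab('top','t3.png')
print(proj(e,[[.6047,-.3234,.015]]))
cv2.imwrite('pics/v3.png',np.hstack([cv2.resize(e['img'][190:310,240:390,::-1],None,fx=4,fy=4,interpolation=cv2.INTER_CUBIC)]))
E
```

```text
t: 16.8
tool_pos: [0.6051, -0.3252, 0.0846]
tool_rot: [2.515, 1.881, 0.001]
contact_force: [0.1, -0.3, 1.9]
opening: 0.0853
t 16.80 pos [ 0.6051 -0.3252  0.0846] jaw -16.42 tilt 0.09 open 0.0853 F [ 0.1 -0.3  1.9] q6 -0.31
roll units 0.03 (-0.2 deg) | shift now [ 0.026 -0.015  0.077] | after roll [ 0.026 -0.015  0.077]
[[327.87171833 265.58208481]]
```

View pics/v3.png

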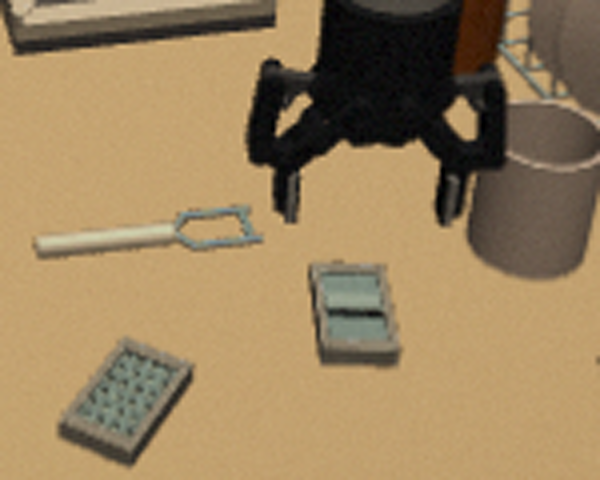

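```bash
python3 - <<'E'
from h import *
d=grab('side')
for z in (.1,.09,.085,.08,.075,.07): 
    j=np.radians(-16.4); ax=np.array([np.cos(j),np.sin(j),0])*.0425
    p=np.array([.6051,-.3252,z]); print(z,proj(d,[p-ax,p,p+ax]).round(1).tolist())
E
python3 p.py 0.6047 -.3234 .025 -16.6
python3 -m crank '[{"x":0.025,"y":-0.015,"z":0.3,"roll":0.03},{"x":0,"y":0,"z":0.3,"roll":0},{"x":0,"y":0,"z":0.3,"roll":0},{"x":0,"y":0,"z":0,"roll":0},{"x":0,"y":0,"z":0,"roll":0}]';python3 p.py 0.6047 -.3234 .025 -16.6
```

```text
0.1 [[313.9, 238.8], [331.7, 239.2], [349.5, 239.6]]
0.09 [[313.6, 242.1], [331.3, 242.5], [349.0, 242.9]]
0.085 [[313.5, 243.7], [331.1, 244.1], [348.7, 244.5]]
0.08 [[313.3, 245.4], [330.9, 245.8], [348.5, 246.2]]
0.075 [[313.2, 247.0], [330.7, 247.4], [348.2, 247.8]]
0.07 [[313.0, 248.6], [330.5, 249.0], [348.0, 249.4]]
t 16.95 pos [ 0.6055 -0.3257  0.0858] jaw -16.45 tilt 0.21 open 0.0855 F [-0.2  0.6  0.4] q6 -0.31
roll units 0.02 (-0.1 deg) | shift now [ 0.035 -0.028  1.013] | after roll [ 0.035 -0.028  1.013]
t: 17.58
tool_pos: [0.6039, -0.324, 0.0291]
tool_rot: [-2.521, -1.875, 0.0]
contact_force: [-0.0, -0.9, 0.7]
opening: 0.0851
t 17.57 pos [ 0.6039 -0.324   0.0291] jaw -16.72 tilt 0.01 open 0.0851 F [-0.  -0.9  0.7] q6 -0.31
roll units -0.02 (0.1 deg) | shift now [0.013 0.01  0.069] | after roll [0.013 0.01  0.069]
```

```bash
python3 -m crank '[{"x":0.013,"y":0.01,"z":0.12,"roll":0},{"x":0,"y":0,"z":0.11,"roll":0},{"x":0,"y":0,"z":0,"roll":0},{"x":0,"y":0,"z":0,"roll":0}]';python3 p.py 0.6047 -.3234 .015 -16.6;python3 -m crank '[{"x":0,"y":0,"z":0,"roll":0},{"x":0,"y":0,"z":0,"roll":0},{"x":0,"y":0,"z":0,"roll":0},{"x":0,"y":0,"z":0,"roll":0},{"x":0,"y":0,"z":0,"roll":0},{"x":0,"y":0,"z":0,"roll":0}]' 1 35;python3 p.py 0.6047 -.3234 .015 -16.6;python3 - <<'E'
from h import *
e=grab('side','s4.png')
cv2.imwrite('pics/v4.png',np.hstack([cv2.resize(e['img'][215:300,280:390,::-1],None,fx=6,fy=6,interpolation=cv2.INTER_CUBIC)]))
E
```

```text
t: 18.08
tool_pos: [0.6047, -0.3233, 0.0155]
tool_rot: [2.521, 1.875, 0.0]
contact_force: [0.1, 0.1, -0.1]
opening: 0.0855
t 18.07 pos [ 0.6047 -0.3233  0.0155] jaw -16.72 tilt 0.00 open 0.0855 F [ 0.1  0.1 -0.1] q6 -0.31
roll units -0.02 (0.1 deg) | shift now [-0.001  0.001  0.009] | after roll [-0.001  0.001  0.009]
t: 18.82
tool_pos: [0.605, -0.3236, 0.0161]
tool_rot: [2.52, 1.874, 0.0]
contact_force: [0.1, -0.4, 4.1]
opening: 0.0467
t 18.82 pos [ 0.605  -0.3236  0.0161] jaw -16.72 tilt 0.06 open 0.0467 F [ 0.1 -0.4  4.1] q6 -0.31
roll units -0.02 (0.1 deg) | shift now [ 0.001 -0.006  0.018] | after roll [ 0.001 -0.006  0.018]
```

View pics/v4.png

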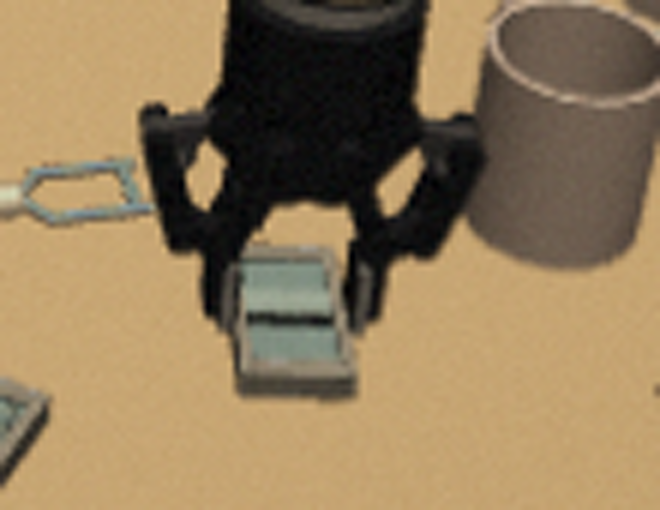

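```bash
python3 -m crank '[{"x":0,"y":0,"z":-0.2,"roll":0},{"x":0,"y":0,"z":-0.4,"roll":0},{"x":0,"y":0,"z":-0.5,"roll":0},{"x":0,"y":0,"z":-0.5,"roll":0},{"x":0,"y":0,"z":-0.4,"roll":0},{"x":0,"y":0,"z":-0.3,"roll":0},{"x":0,"y":0,"z":0,"roll":0}]';python3 p.py 0.6233 .0796 .15 87.45;python3 - <<'E'
from h import *
e=grab('side','s5.png')
cv2.imwrite('pics/v5.png',np.hstack([cv2.resize(e['img'][160:300,270:390,::-1],None,fx=4,fy=4,interpolation=cv2.INTER_CUBIC)]))
E
```

```text
t: 19.75
tool_pos: [0.6056, -0.324, 0.1564]
tool_rot: [2.517, 1.872, 0.002]
contact_force: [0.1, 1.3, -0.8]
opening: 0.0468
t 19.75 pos [ 0.6056 -0.324   0.1564] jaw -16.72 tilt 0.25 open 0.0468 F [ 0.1  1.3 -0.8] q6 -0.31
roll units 11.03 (-75.8 deg) | shift now [ 6.527 -1.653  0.091] | after roll [-6.000e-03 -6.733e+00  9.100e-02]
```

View pics/v5.png

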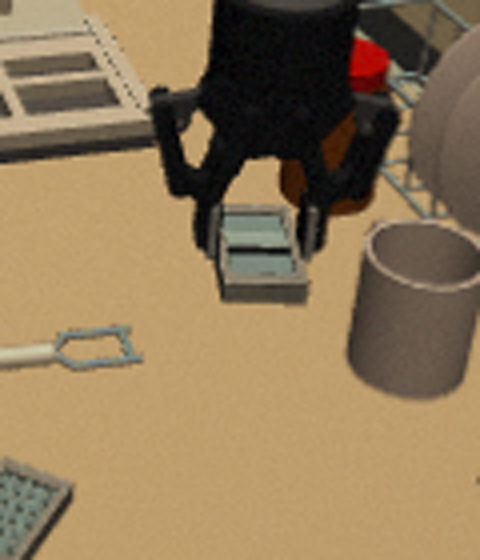

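```bash
python3 -m crank '[{"x":0,"y":0,"z":0,"roll":0.5},{"x":0,"y":0,"z":0,"roll":1},{"x":0,"y":0,"z":0,"roll":1},{"x":0,"y":0,"z":0,"roll":1},{"x":0,"y":0,"z":0,"roll":1},{"x":0,"y":0,"z":0,"roll":1},{"x":0,"y":0,"z":0,"roll":1},{"x":0,"y":0,"z":0,"roll":1},{"x":0,"y":0,"z":0,"roll":1},{"x":0,"y":0,"z":0,"roll":1}]';python3 p.py 0.6233 .0796 .15 87.45
```

```text
t: 21.05
tool_pos: [0.6037, -0.3227, 0.1513]
tool_rot: [-3.132, -0.212, 0.004]
contact_force: [-0.3, 0.6, -0.7]
opening: 0.0464
t 21.05 pos [ 0.6037 -0.3227  0.1513] jaw -82.27 tilt 0.20 open 0.0464 F [-0.3  0.6 -0.7] q6 0.84
roll units 1.50 (-10.3 deg) | shift now [ 1.226 -6.6    0.033] | after roll [ 0.028 -6.713  0.033]
```

```bash
python3 -m crank '[{"x":0,"y":0,"z":0,"roll":1},{"x":0,"y":0,"z":0,"roll":0.5},{"x":0,"y":-0.6,"z":0,"roll":0},{"x":0,"y":-0.8,"z":0,"roll":0},{"x":0,"y":-0.8,"z":0,"roll":0},{"x":0,"y":-0.8,"z":0,"roll":0},{"x":0,"y":-0.8,"z":0,"roll":0},{"x":0,"y":-0.8,"z":0,"roll":0},{"x":0,"y":-0.8,"z":0,"roll":0},{"x":0,"y":-0.8,"z":0,"roll":0}]';python3 p.py 0.6233 .0796 .08 87.45
```

```text
t: 22.3
tool_pos: [0.6187, 0.05, 0.1516]
tool_rot: [-3.141, 0.064, 0.005]
contact_force: [0.7, 0.1, 0.1]
opening: 0.0469
t 22.30 pos [0.6187 0.05   0.1516] jaw -92.35 tilt 0.17 open 0.0469 F [0.7 0.1 0.1] q6 1.57
roll units 0.03 (-0.2 deg) | shift now [ 0.059 -0.496  1.193] | after roll [ 0.058 -0.497  1.193]
```

```bash
python3 -m crank '[{"x":0.06,"y":-0.3,"z":0,"roll":0},{"x":0,"y":-0.2,"z":0.3,"roll":0},{"x":0,"y":0,"z":0.5,"roll":0.03},{"x":0,"y":0,"z":0.4,"roll":0},{"x":0,"y":0,"z":0,"roll":0},{"x":0,"y":0,"z":0,"roll":0}]';python3 p.py 0.6233 .0796 .065 87.45;python3 - <<'E'
from h import *
e=grab('side','s6.png')
cv2.imwrite('pics/v6.png',np.hstack([cv2.resize(e['img'][120:220,220:340,::-1],None,fx=6,fy=6,interpolation=cv2.INTER_CUBIC)]))
o=ctrl.get_obs(); print(np.round(o['tool_pos'],4))
E
```

```text
t: 23.05
tool_pos: [0.6249, 0.0775, 0.0815]
tool_rot: [3.141, -0.072, 0.0]
contact_force: [-0.2, -0.5, -0.7]
opening: 0.047
t 23.05 pos [0.6249 0.0775 0.0815] jaw -92.61 tilt 0.01 open 0.0470 F [-0.2 -0.5 -0.7] q6 1.62
roll units -0.01 (0.1 deg) | shift now [-0.029 -0.034  0.275] | after roll [-0.029 -0.034  0.275]
[0.6255 0.0777 0.0824]
```

View pics/v6.png

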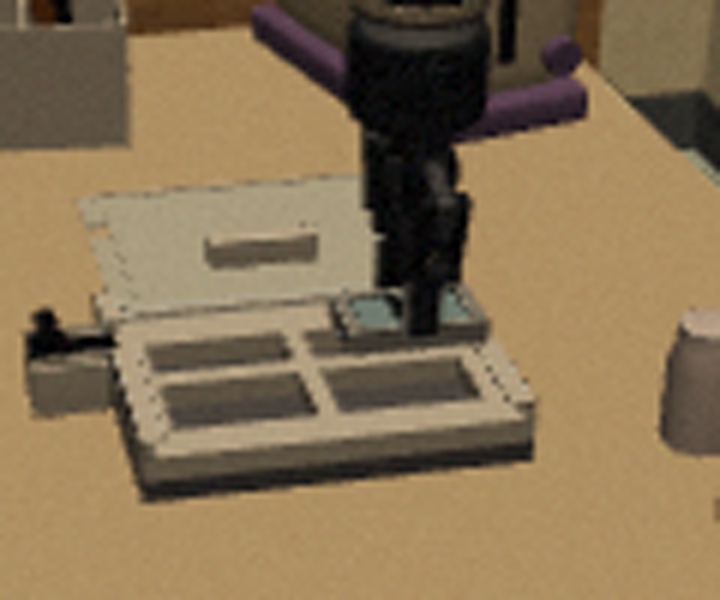

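Run:
```python
from h import *
im=cv2.imread('pics/s6.png')
cv2.imwrite('pics/v7.png',cv2.resize(im[160:185,270:308],None,fx=20,fy=20,interpolation=cv2.INTER_NEAREST))
d=grab('side')
c=np.array([.6252,.0776,.0815]);th=np.radians(-2.6)
ex=np.array([np.cos(th),np.sin(th),0]);ey=np.array([-np.sin(th),np.cos(th),0])
for z in(-.016,-.001):
    for sx in(-.04,.04): print(z,sx,(proj(d,[c+ex*sx-ey*.024+[0,0,z]])[0]-[270,160])*20+10)
```

```text
-0.016 -0.04 [164.32970908 390.1539932 ]
-0.016 0.04 [629.74696427 344.12492475]
-0.001 -0.04 [166.53703751 309.86688812]
-0.001 0.04 [634.79483304 264.48290282]
```

View pics/v7.png

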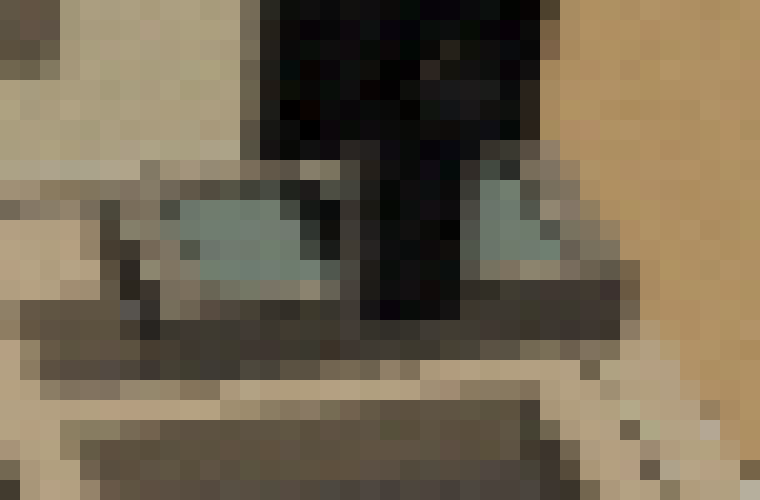

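```bash
python3 -m crank '[{"x":-0.03,"y":-0.035,"z":0.2,"roll":0},{"x":0,"y":0,"z":0.2,"roll":0},{"x":0,"y":0,"z":0.1,"roll":0},{"x":0,"y":0,"z":0,"roll":0},{"x":0,"y":0,"z":0,"roll":0}]';python3 p.py 0.6233 .0796 .046 87.45
```

```text
t: 23.78
tool_pos: [0.6233, 0.0804, 0.0517]
tool_rot: [-3.141, 0.07, -0.001]
contact_force: [0.8, -1.0, 0.1]
opening: 0.0468
t 23.77 pos [0.6233 0.0804 0.0517] jaw -92.55 tilt 0.02 open 0.0468 F [ 0.8 -1.   0.1] q6 1.63
roll units -0.00 (0.0 deg) | shift now [0.001 0.014 0.095] | after roll [0.001 0.014 0.095]
```

```bash
python3 -m crank '[{"x":0,"y":0.01,"z":0.05,"roll":0},{"x":0,"y":0,"z":0.05,"roll":0},{"x":0,"y":0,"z":0.05,"roll":0},{"x":0,"y":0,"z":0,"roll":0}]';python3 p.py 0.6233 .0796 .042 87.45; python3 -m crank '[{"x":0,"y":0,"z":0.03,"roll":0},{"x":0,"y":0,"z":0.02,"roll":0},{"x":0,"y":0,"z":0,"roll":0}]';python3 p.py 0.6233 .0796 .04 87.45
```

```text
t: 24.28
tool_pos: [0.6226, 0.0798, 0.042]
tool_rot: [3.141, -0.07, -0.001]
contact_force: [0.7, 0.5, -1.0]
opening: 0.0469
t 24.27 pos [0.6226 0.0798 0.042 ] jaw -92.56 tilt 0.05 open 0.0469 F [ 0.7  0.5 -1. ] q6 1.62
roll units -0.00 (0.0 deg) | shift now [0.011 0.003 0.   ] | after roll [0.011 0.003 0.   ]
t: 24.65
tool_pos: [0.6229, 0.0798, 0.0394]
tool_rot: [-3.141, 0.07, 0.0]
contact_force: [-0.2, -0.1, -1.0]
opening: 0.0468
t 24.65 pos [0.6229 0.0798 0.0394] jaw -92.56 tilt 0.01 open 0.0468 F [-0.2 -0.1 -1. ] q6 1.62
roll units -0.00 (0.0 deg) | shift now [ 0.006  0.003 -0.01 ] | after roll [ 0.006  0.003 -0.01 ]
```

```bash
python3 -m crank '[{"x":0,"y":0,"z":0.03,"roll":0},{"x":0,"y":0,"z":0.02,"roll":0},{"x":0,"y":0,"z":0,"roll":0}]';python3 p.py 0.6233 .0796 .04 87.45;python3 - <<'E'
from h import *
e=grab('side','s8.png')
cv2.imwrite('pics/v8.png',np.hstack([cv2.resize(e['img'][130:220,230:330,::-1],None,fx=7,fy=6,interpolation=cv2.INTER_CUBIC)]))
E
```

```text
t: 25.02
tool_pos: [0.6233, 0.0798, 0.0386]
tool_rot: [3.141, -0.07, -0.001]
contact_force: [-5.8, 0.1, 10.2]
opening: 0.0469
t 25.02 pos [0.6233 0.0798 0.0386] jaw -92.55 tilt 0.03 open 0.0469 F [-5.8  0.1 10.2] q6 1.62
roll units 0.00 (-0.0 deg) | shift now [ 0.001  0.004 -0.023] | after roll [ 0.001  0.004 -0.023]
```

View pics/v8.png

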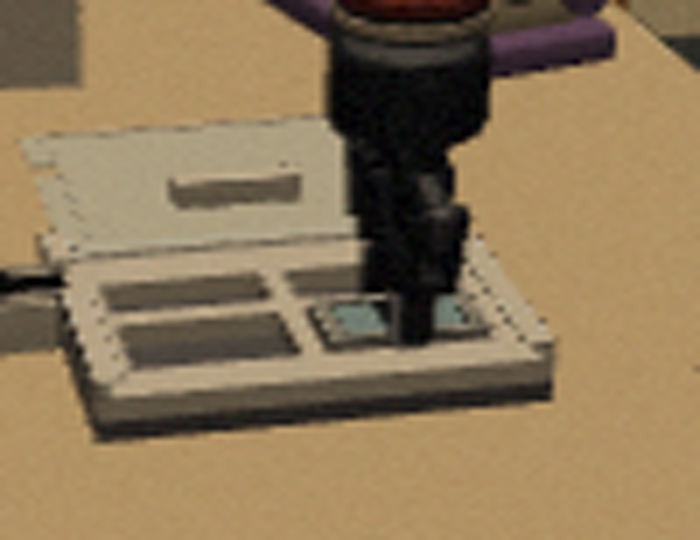

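```bash
python3 -m crank '[{"x":-0.02,"y":0,"z":-0.01,"roll":0},{"x":0,"y":0,"z":0,"roll":0},{"x":0,"y":0,"z":0,"roll":0},{"x":0,"y":0,"z":0,"roll":0},{"x":0,"y":0,"z":-0.5,"roll":0},{"x":0,"y":0,"z":-0.3,"roll":0},{"x":0,"y":0,"z":0,"roll":0}]' 0.2;python3 p.py 0.6233 .0796 .06 87.45;python3 - <<'E'
from h import *
e=grab('side','s9.png')
cv2.imwrite('pics/v9.png',np.hstack([cv2.resize(e['img'][130:220,230:330,::-1],None,fx=7,fy=6,interpolation=cv2.INTER_CUBIC)]))
E
```

```text
t: 25.95
tool_pos: [0.6234, 0.0799, 0.0874]
tool_rot: [-3.141, 0.07, -0.007]
contact_force: [-0.7, -0.6, -0.3]
opening: 0.0684
t 25.95 pos [0.6234 0.0799 0.0874] jaw -92.56 tilt 0.25 open 0.0684 F [-0.7 -0.6 -0.3] q6 1.62
roll units -0.00 (0.0 deg) | shift now [-0.004  0.005  0.457] | after roll [-0.004  0.005  0.457]
```

View pics/v9.png

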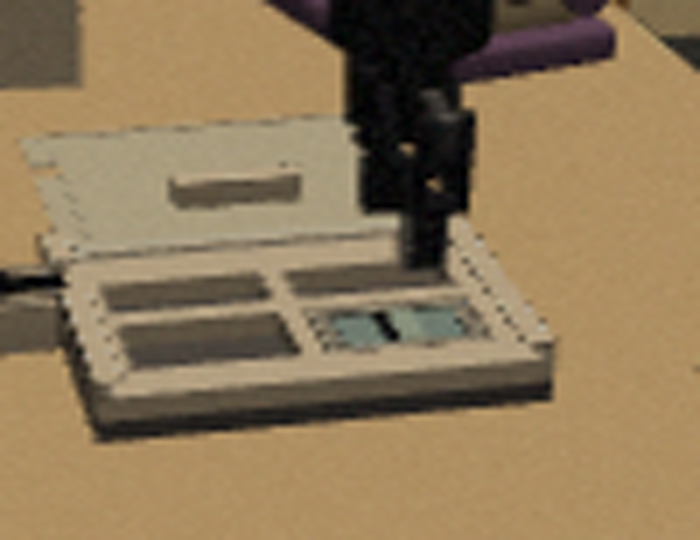

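```bash
python3 -m crank '[{"x":0,"y":0,"z":0,"roll":0},{"x":0,"y":0,"z":0,"roll":0},{"x":0,"y":0,"z":0,"roll":0},{"x":0,"y":0,"z":0,"roll":0},{"x":0,"y":0,"z":0.3,"roll":0},{"x":0,"y":0,"z":0.25,"roll":0},{"x":0,"y":0,"z":0.08,"roll":0},{"x":0,"y":0,"z":0,"roll":0}]' 1; python3 p.py 0.6233 .0796 .041 87.45
```

```text
t: 27.0
tool_pos: [0.6212, 0.0798, 0.0462]
tool_rot: [3.141, -0.07, -0.003]
contact_force: [-0.1, -0.2, 0.1]
opening: -0.0
t 27.00 pos [0.6212 0.0798 0.0462] jaw -92.55 tilt 0.10 open -0.0000 F [-0.1 -0.2  0.1] q6 1.62
roll units -0.00 (0.0 deg) | shift now [0.036 0.002 0.087] | after roll [0.036 0.002 0.087]
```

```bash
python3 -m crank '[{"x":0,"y":0,"z":0.05,"roll":0},{"x":0,"y":0,"z":0.05,"roll":0},{"x":0,"y":0,"z":0,"roll":0}]' ; python3 p.py 0.6233 .0796 .041 87.45;python3 -m crank '[{"x":0,"y":0,"z":0.04,"roll":0},{"x":0,"y":0,"z":0,"roll":0}]' ; python3 p.py 0.6233 .0796 .041 87.45
```

```text
t: 27.38
tool_pos: [0.6217, 0.0798, 0.0412]
tool_rot: [-3.141, 0.07, 0.0]
contact_force: [-0.2, 0.3, 0.9]
opening: 0.0003
t 27.38 pos [0.6217 0.0798 0.0412] jaw -92.56 tilt 0.01 open 0.0003 F [-0.2  0.3  0.9] q6 1.62
roll units -0.00 (0.0 deg) | shift now [0.027 0.003 0.004] | after roll [0.027 0.003 0.004]
t: 27.62
tool_pos: [0.6222, 0.0799, 0.0411]
tool_rot: [3.141, -0.07, -0.0]
contact_force: [-3.9, -1.0, 9.0]
opening: -0.0003
t 27.62 pos [0.6222 0.0799 0.0411] jaw -92.55 tilt 0.01 open -0.0003 F [-3.9 -1.   9. ] q6 1.62
roll units 0.00 (-0.0 deg) | shift now [0.019 0.004 0.001] | after roll [0.019 0.004 0.001]
```

```bash
python3 -m crank '[{"x":0,"y":0,"z":-0.4,"roll":0},{"x":0,"y":0,"z":-0.7,"roll":0},{"x":0,"y":0,"z":-0.7,"roll":0},{"x":0,"y":0.4,"z":-0.4,"roll":0},{"x":0,"y":0.8,"z":0,"roll":0},{"x":0,"y":0.8,"z":0,"roll":0}]' 0
cat > meas.py <<'E'
from h import *
print(np.round(ctrl.get_obs()['tool_pos'],3))
for n in('top','side'):
    d=grab(n,f'{n}_m.png'); im=d['img'].astype(int); m=(np.abs(im[:,:,0]-im[:,:,2])<45).astype(np.uint8)
    m[(im[:,:,1]-im[:,:,0]>25)]=0
    m=cv2.morphologyEx(m,cv2.MORPH_CLOSE,np.ones((3,3)))
    cam,_=ray(d,256,192)
    cs,_=cv2.findContours(m,cv2.RETR_EXTERNAL,cv2.CHAIN_APPROX_NONE)
    for q in cs:
        if not 200<cv2.contourArea(q)<1500: continue
        P=np.array([onz(d,u,v,0.015)[:2] for u,v in q[:,0]])
        (c,s,a)=cv2.minAreaRect((P*1000).astype(np.float32)); c=np.array(c)/1000
        if max(s)>105 or min(s)<25: continue
        foot=(cam[:2]-c)*.015/(cam[2]-.015); cc=c-foot/2
        la=a if s[0]>s[1] else a-90
        print(n,q[:,0].mean(0).round(0),'centre',cc.round(4),'size',np.round(s,0),'long axis',round(la,1))
E
python3 meas.py
```

```text
t: 28.38
tool_pos: [0.6167, -0.041, 0.172]
tool_rot: [3.14, -0.068, 0.003]
contact_force: [0.2, -0.3, -0.7]
opening: 0.0854
[ 0.617 -0.041  0.172]
top [502. 369.] centre [-0.0146 -0.8238] size [77. 93.] long axis -0.4
top [155. 237.] centre [0.3347 0.3225] size [75. 87.] long axis -84.8
top [372. 220.] centre [ 0.445 -0.36 ] size [81. 52.] long axis 45.9
side [271. 290.] centre [ 0.4467 -0.3599] size [89. 53.] long axis 45.8
```

```bash
python3 -m crank '[{"x":0,"y":0.6,"z":0,"roll":-1},{"x":0,"y":0.6,"z":0,"roll":-1},{"x":0,"y":0,"z":0,"roll":-1},{"x":0,"y":0,"z":0,"roll":-1},{"x":0,"y":0,"z":0,"roll":-1},{"x":0,"y":0,"z":0,"roll":-1},{"x":0,"y":0,"z":0,"roll":-1},{"x":0,"y":0,"z":0,"roll":-0.05}]' 0; python3 p.py .446 -.36 .085 -44.1
```

```text
t: 29.48
tool_pos: [0.6177, -0.1112, 0.1709]
tool_rot: [-2.893, -1.225, -0.0]
contact_force: [0.1, -0.1, 0.8]
opening: 0.0857
t 29.48 pos [ 0.6177 -0.1112  0.1709] jaw -44.11 tilt 0.02 open 0.0857 F [ 0.1 -0.1  0.8] q6 0.47
roll units -0.00 (0.0 deg) | shift now [-4.969  0.832  1.43 ] | after roll [-4.969  0.831  1.43 ]
```

```bash
python3 -m crank '[{"x":-0.7,"y":0.11,"z":0,"roll":0},{"x":-0.7,"y":0.12,"z":0,"roll":0},{"x":-0.7,"y":0.12,"z":0,"roll":0},{"x":-0.7,"y":0.12,"z":0,"roll":0},{"x":-0.7,"y":0.12,"z":0,"roll":0},{"x":-0.7,"y":0.12,"z":0.2,"roll":0},{"x":-0.7,"y":0.12,"z":0.5,"roll":0},{"x":0,"y":0,"z":0.5,"roll":0},{"x":0,"y":0,"z":0.2,"roll":0},{"x":0,"y":0,"z":0,"roll":0}]' 0; python3 p.py .446 -.36 .03 -44.1
```

```text
t: 30.72
tool_pos: [0.4487, -0.3569, 0.0862]
tool_rot: [-2.891, -1.225, 0.001]
contact_force: [-1.3, -0.5, 0.0]
opening: 0.0855
t 30.73 pos [ 0.4487 -0.3569  0.0862] jaw -44.09 tilt 0.10 open 0.0855 F [-1.3 -0.5  0. ] q6 -0.03
roll units 0.00 (-0.0 deg) | shift now [-0.069  0.005  0.937] | after roll [-0.069  0.005  0.937]
```

```bash
python3 -m crank '[{"x":-0.07,"y":0,"z":0.3,"roll":0},{"x":0,"y":0,"z":0.3,"roll":0},{"x":0,"y":0,"z":0.3,"roll":0},{"x":0,"y":0,"z":0,"roll":0},{"x":0,"y":0,"z":0,"roll":0}]' 0; python3 p.py .446 -.36 .0165 -44.1;python3 - <<'E'
from h import *
e=grab('side','s10.png')
cv2.imwrite('pics/v10.png',np.hstack([cv2.resize(e['img'][215:325,200:330,::-1],None,fx=5,fy=5,interpolation=cv2.INTER_CUBIC)]))
E
```

```text
t: 31.35
tool_pos: [0.446, -0.3608, 0.0329]
tool_rot: [2.893, 1.225, 0.0]
contact_force: [0.0, 0.5, 1.3]
opening: 0.0855
t 31.35 pos [ 0.446  -0.3608  0.0329] jaw -44.08 tilt 0.01 open 0.0855 F [0.  0.5 1.3] q6 -0.04
roll units 0.00 (-0.0 deg) | shift now [ 0.01  -0.01   0.274] | after roll [ 0.01  -0.01   0.274]
```

View pics/v10.png

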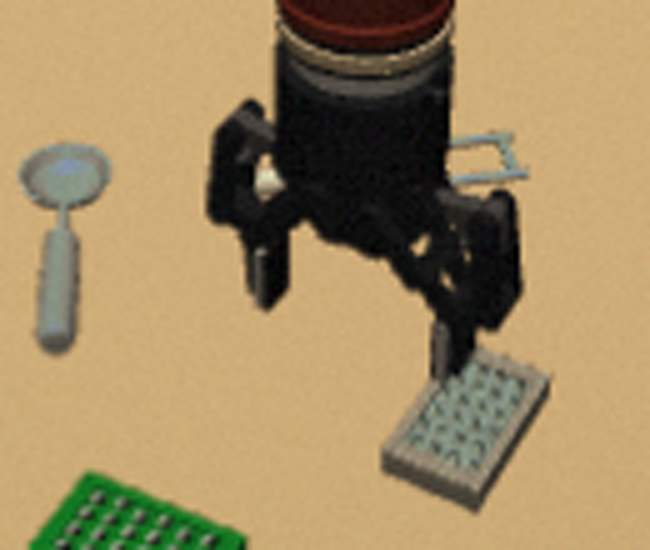

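wide_b is no longer at (271,290). It now lies at about (293,302) in the side view, so it has been knocked aside. I'll go back up and measure it again.

```bash
python3 -m crank '[{"x":0,"y":0,"z":-0.5,"roll":0},{"x":0,"y":0,"z":-0.8,"roll":0},{"x":0.7,"y":0,"z":-0.8,"roll":0},{"x":0.8,"y":0,"z":0,"roll":0},{"x":0.8,"y":0,"z":0,"roll":0},{"x":0,"y":0,"z":0,"roll":0}]' 0; python3 meas.py
```

```text
t: 32.15
tool_pos: [0.5433, -0.2603, 0.1593]
tool_rot: [2.889, 1.231, 0.003]
contact_force: [-0.7, -0.1, -0.5]
opening: 0.085
[ 0.543 -0.26   0.159]
top [502. 370.] centre [-0.0147 -0.8239] size [76. 93.] long axis -0.3
top [155. 237.] centre [0.3347 0.3225] size [75. 87.] long axis -84.8
top [380. 212.] centre [ 0.4767 -0.3938] size [ 72. 103.] long axis -88.4
side [293. 300.] centre [ 0.4867 -0.4001] size [89. 52.] long axis 45.7
```

View pics/side_m.png

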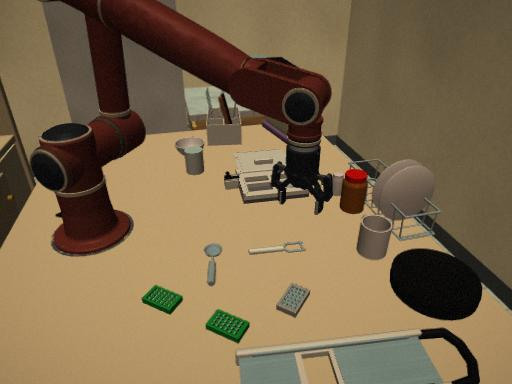

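View pics/top_m.png

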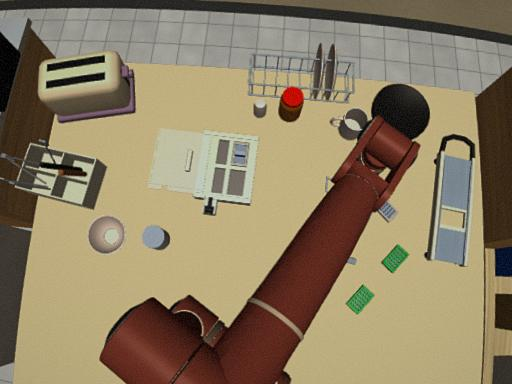

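wide_b, unoccluded in the side view at (293,300), measures (0.487, -0.400) with yaw 45.7°. wide_a sits in its recess. The green parts at (162,299) and (228,325) stay out of it.

```bash
python3 p.py .486 -.4 .085 -44.2; python3 -m crank '[{"x":-0.5,"y":0.3,"z":0,"roll":0},{"x":-0.6,"y":0.3,"z":0,"roll":0},{"x":-0.6,"y":0.3,"z":0.2,"roll":0},{"x":-0.5,"y":0.1,"z":0.4,"roll":0},{"x":0,"y":0,"z":0.4,"roll":0},{"x":0,"y":0,"z":0.2,"roll":0},{"x":0,"y":0,"z":0,"roll":0}]' 0; python3 p.py .486 -.4 .085 -44.2;python3 - <<'E'
from h import *
e=grab('side','s11.png')
cv2.imwrite('pics/v11.png',np.hstack([cv2.resize(e['img'][215:325,220:350,::-1],None,fx=5,fy=5,interpolation=cv2.INTER_CUBIC)]))
E
```

```text
t 32.25 pos [ 0.5415 -0.2622  0.1586] jaw -44.02 tilt 0.06 open 0.0855 F [-0.8  0.1 -0.3] q6 0.19
roll units 0.03 (-0.2 deg) | shift now [-2.294  0.929  1.228] | after roll [-2.291  0.936  1.228]
t: 33.12
tool_pos: [0.4916, -0.3986, 0.085]
tool_rot: [-2.891, -1.224, 0.001]
contact_force: [-0.2, 0.2, 0.2]
opening: 0.0856
t 33.12 pos [ 0.4916 -0.3986  0.085 ] jaw -44.12 tilt 0.12 open 0.0856 F [-0.2  0.2  0.2] q6 -0.03
roll units 0.01 (-0.1 deg) | shift now [-0.082 -0.051  0.   ] | after roll [-0.082 -0.051  0.   ]
```

View pics/v11.png

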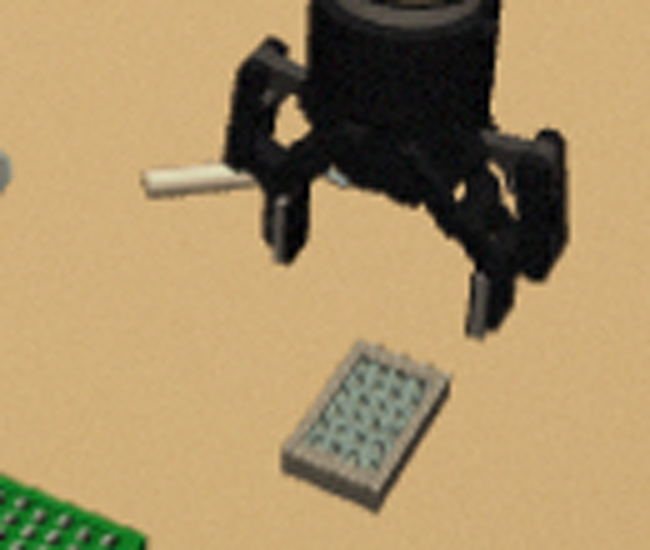

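```bash
python3 -m crank '[{"x":-0.08,"y":-0.05,"z":0.3,"roll":0.01},{"x":0,"y":0,"z":0.3,"roll":0},{"x":0,"y":0,"z":0.3,"roll":0},{"x":0,"y":0,"z":0,"roll":0},{"x":0,"y":0,"z":0,"roll":0}]' 0; python3 p.py .486 -.4 .0155 -44.2;python3 - <<'E'
from h import *
e=grab('side','s12.png')
cv2.imwrite('pics/v12.png',np.hstack([cv2.resize(e['img'][215:325,220:350,::-1],None,fx=5,fy=5,interpolation=cv2.INTER_CUBIC)]))
c=np.array([.486,-.4,.015]);a=np.radians(45.8)
for s in((-1,-1),(-1,1),(1,1),(1,-1)):
    x,y=s[0]*.04,s[1]*.024
    print((proj(e,c+[x*np.cos(a)-y*np.sin(a),x*np.sin(a)+y*np.cos(a),0])[0]-[220,215])*5+2)
E
```

```text
t: 33.8
tool_pos: [0.4873, -0.4002, 0.0319]
tool_rot: [2.893, 1.224, 0.0]
contact_force: [-0.0, 0.4, 0.9]
opening: 0.0857
t 33.80 pos [ 0.4873 -0.4002  0.0319] jaw -44.14 tilt 0.01 open 0.0857 F [-0.   0.4  0.9] q6 -0.04
roll units 0.01 (-0.1 deg) | shift now [-0.012 -0.018  0.274] | after roll [-0.012 -0.018  0.274]
[375.72191552 490.50249618]
[278.04670171 447.9186408 ]
[356.87726087 336.12143291]
[449.67831465 373.07425369]
```

View pics/v12.png

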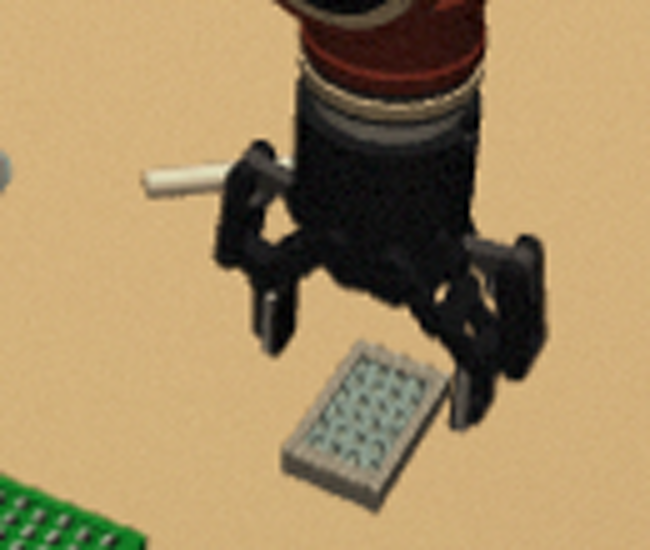

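```bash
python3 p.py .4868 -.401 .0155 -44.2; python3 -m crank '[{"x":-0.01,"y":0,"z":0.13,"roll":0},{"x":0,"y":0,"z":0.12,"roll":0},{"x":0,"y":0,"z":0.02,"roll":0},{"x":0,"y":0,"z":0,"roll":0}]' 0; python3 p.py .4868 -.401 .0155 -44.2;python3 -m crank '[{"x":0,"y":0,"z":0,"roll":0},{"x":0,"y":0,"z":0,"roll":0},{"x":0,"y":0,"z":0,"roll":0},{"x":0,"y":0,"z":0,"roll":0},{"x":0,"y":0,"z":0,"roll":0},{"x":0,"y":0,"z":0,"roll":0}]' 1 35; python3 p.py .4868 -.401 .0155 -44.2
```

```text
t 33.85 pos [ 0.4875 -0.4005  0.0325] jaw -44.15 tilt 0.06 open 0.0855 F [ 0.3 -0.2 -0.4] q6 -0.04
roll units 0.01 (-0.1 deg) | shift now [-0.014 -0.003  0.283] | after roll [-0.014 -0.003  0.283]
t: 34.35
tool_pos: [0.4865, -0.4005, 0.0155]
tool_rot: [-2.893, -1.224, 0.0]
contact_force: [0.1, -0.2, 0.0]
opening: 0.0854
t 34.35 pos [ 0.4865 -0.4005  0.0155] jaw -44.15 tilt 0.03 open 0.0854 F [ 0.1 -0.2  0. ] q6 -0.04
roll units 0.01 (-0.0 deg) | shift now [-0.003  0.01  -0.001] | after roll [-0.003  0.01  -0.001]
t: 35.1
tool_pos: [0.487, -0.4009, 0.0163]
tool_rot: [2.893, 1.223, 0.001]
contact_force: [0.1, -0.7, 2.5]
opening: 0.0466
t 35.10 pos [ 0.487  -0.4009  0.0163] jaw -44.15 tilt 0.06 open 0.0466 F [ 0.1 -0.7  2.5] q6 -0.04
roll units 0.01 (-0.0 deg) | shift now [-0.003 -0.001  0.013] | after roll [-0.003 -0.001  0.013]
```

```bash
python3 -m crank '[{"x":0,"y":0,"z":-0.2,"roll":0},{"x":0,"y":0,"z":-0.4,"roll":0},{"x":0,"y":0,"z":-0.5,"roll":0},{"x":0,"y":0,"z":-0.5,"roll":0},{"x":0,"y":0,"z":-0.4,"roll":0},{"x":0,"y":0,"z":-0.2,"roll":0.5},{"x":0,"y":0,"z":0,"roll":1},{"x":0,"y":0,"z":0,"roll":1},{"x":0,"y":0,"z":0,"roll":1},{"x":0,"y":0,"z":0,"roll":1}]';python3 -m crank '[{"x":0,"y":0,"z":0,"roll":1},{"x":0,"y":0,"z":0,"roll":1},{"x":0,"y":0,"z":0,"roll":0.54},{"x":0,"y":0,"z":0,"roll":0}]';python3 p.py .5286 .0836 .15 87.45
```

```text
t: 36.35
tool_pos: [0.4862, -0.4002, 0.1476]
tool_rot: [-3.115, -0.401, 0.001]
contact_force: [-0.2, 0.7, -0.9]
opening: 0.0466
t: 36.85
tool_pos: [0.4863, -0.4002, 0.1476]
tool_rot: [-3.14, 0.069, 0.001]
contact_force: [-0.1, -0.4, -1.0]
opening: 0.0467
t 36.85 pos [ 0.4863 -0.4002  0.1476] jaw -92.51 tilt 0.05 open 0.0467 F [-0.1 -0.4 -1. ] q6 0.81
roll units 0.01 (-0.0 deg) | shift now [ 0.351 -8.087 -0.035] | after roll [ 0.345 -8.087 -0.035]
```

```bash
python3 -m crank '[{"x":0.04,"y":-0.6,"z":0,"roll":0},{"x":0.04,"y":-0.8,"z":0,"roll":0},{"x":0.04,"y":-0.8,"z":0,"roll":0},{"x":0.04,"y":-0.8,"z":0,"roll":0},{"x":0.04,"y":-0.8,"z":0,"roll":0},{"x":0.04,"y":-0.8,"z":0,"roll":0},{"x":0.04,"y":-0.8,"z":0,"roll":0},{"x":0.04,"y":-0.8,"z":0,"roll":0},{"x":0.04,"y":-0.8,"z":0,"roll":0},{"x":0,"y":-0.6,"z":0,"roll":0}]';python3 p.py .5286 .0836 .08 87.45
```

```text
t: 38.1
tool_pos: [0.5283, 0.0559, 0.1479]
tool_rot: [-3.141, 0.066, -0.0]
contact_force: [-0.1, -0.5, -0.1]
opening: 0.047
t 38.10 pos [0.5283 0.0559 0.1479] jaw -92.42 tilt 0.01 open 0.0470 F [-0.1 -0.5 -0.1] q6 1.58
roll units 0.02 (-0.1 deg) | shift now [-0.014 -0.461  1.132] | after roll [-0.015 -0.461  1.132]
```

```bash
python3 -m crank '[{"x":0,"y":-0.46,"z":0.1,"roll":0.02},{"x":-0.01,"y":0,"z":0.3,"roll":0},{"x":0,"y":0,"z":0.4,"roll":0},{"x":0,"y":0,"z":0.3,"roll":0},{"x":0,"y":0,"z":0,"roll":0},{"x":0,"y":0,"z":0,"roll":0}]';python3 p.py .5286 .0836 .08 87.45
python3 - <<'E'
from h import *
d=grab('side','s13.png'); im=d['img'][:,:,::-1]
u=240;v=155
cv2.imwrite('pics/v13.png',cv2.resize(im[v:v+30,u:u+40],None,fx=20,fy=20,interpolation=cv2.INTER_NEAREST))
c=np.array(ctrl.get_obs()['tool_pos']);th=np.radians(-2.55);print(c)
ex=np.array([np.cos(th),np.sin(th),0]);ey=np.array([-np.sin(th),np.cos(th),0])
for z in(-.016,-.001):
    for sx in(-.04,.04): print(z,sx,(proj(d,[c+ex*sx-ey*.024+[0,0,z]])[0]-[u,v])*20+10)
E
```

```text
t: 38.85
tool_pos: [0.5296, 0.0812, 0.0823]
tool_rot: [3.141, -0.075, 0.001]
contact_force: [0.7, 0.2, -1.3]
opening: 0.0466
t 38.85 pos [0.5296 0.0812 0.0823] jaw -92.72 tilt 0.05 open 0.0466 F [ 0.7  0.2 -1.3] q6 1.63
roll units -0.02 (0.2 deg) | shift now [-0.019 -0.039  0.038] | after roll [-0.019 -0.039  0.038]
[0.52996228 0.08128933 0.08272285]
-0.016 -0.04 [196.39165942 541.85027678]
-0.016 0.04 [675.13022383 494.27499389]
-0.001 -0.04 [195.0299786  460.71782233]
-0.001 0.04 [676.78572128 413.76212   ]
```

View pics/v13.png

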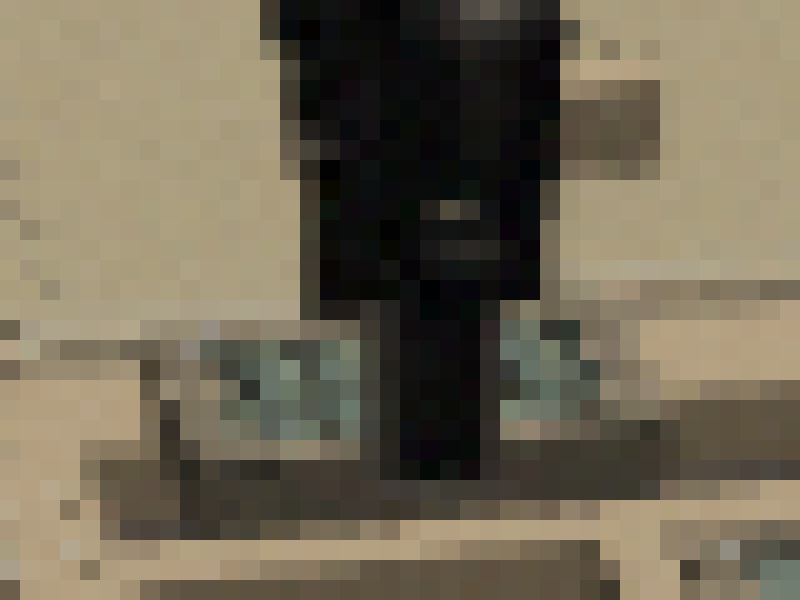

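```bash
python3 -m crank '[{"x":-0.02,"y":-0.04,"z":0.2,"roll":-0.02},{"x":0,"y":0,"z":0.2,"roll":0},{"x":0,"y":0,"z":0.1,"roll":0},{"x":0,"y":0,"z":0,"roll":0},{"x":0,"y":0,"z":0,"roll":0}]';python3 p.py .5284 .0837 .042 87.45
```

```text
t: 39.52
tool_pos: [0.5283, 0.0841, 0.0519]
tool_rot: [-3.141, 0.07, -0.001]
contact_force: [-0.1, -0.2, -0.7]
opening: 0.0468
t 39.52 pos [0.5283 0.0841 0.0519] jaw -92.55 tilt 0.02 open 0.0468 F [-0.1 -0.2 -0.7] q6 1.63
roll units -0.00 (0.0 deg) | shift now [0.001 0.006 0.166] | after roll [0.001 0.006 0.166]
```

```bash
python3 -m crank '[{"x":0,"y":0.005,"z":0.05,"roll":0},{"x":0,"y":0,"z":0.05,"roll":0},{"x":0,"y":0,"z":0.05,"roll":0},{"x":0,"y":0,"z":0,"roll":0}]';python3 p.py .5284 .0837 .04 87.45; python3 -m crank '[{"x":0,"y":0,"z":0.03,"roll":0},{"x":0,"y":0,"z":0.02,"roll":0},{"x":0,"y":0,"z":0,"roll":0}]';python3 p.py .5284 .0837 .04 87.45
```

```text
t: 40.02
tool_pos: [0.5278, 0.0838, 0.0423]
tool_rot: [-3.141, 0.07, 0.001]
contact_force: [0.1, -0.1, -1.3]
opening: 0.0468
t 40.02 pos [0.5278 0.0838 0.0423] jaw -92.56 tilt 0.05 open 0.0468 F [ 0.1 -0.1 -1.3] q6 1.63
roll units -0.00 (0.0 deg) | shift now [0.011 0.001 0.038] | after roll [0.011 0.001 0.038]
t: 40.4
tool_pos: [0.528, 0.0837, 0.0396]
tool_rot: [3.141, -0.07, -0.0]
contact_force: [0.2, -0.4, -1.0]
opening: 0.047
t 40.40 pos [0.528  0.0837 0.0396] jaw -92.56 tilt 0.01 open 0.0470 F [ 0.2 -0.4 -1. ] q6 1.63
roll units -0.00 (0.0 deg) | shift now [ 0.007  0.001 -0.006] | after roll [ 0.007  0.001 -0.006]
```

In the recess by about 6 mm. I'll release it and press with the fingers shut.

```bash
python3 -m crank '[{"x":0,"y":0,"z":0,"roll":0},{"x":0,"y":0,"z":0,"roll":0},{"x":0,"y":0,"z":0,"roll":0},{"x":0,"y":0,"z":0,"roll":0},{"x":0,"y":0,"z":-0.5,"roll":0},{"x":0,"y":0,"z":-0.3,"roll":0},{"x":0,"y":0,"z":0,"roll":0}]' 0.2;python3 -m crank '[{"x":0,"y":0,"z":0,"roll":0},{"x":0,"y":0,"z":0,"roll":0},{"x":0,"y":0,"z":0,"roll":0},{"x":0,"y":0,"z":0,"roll":0},{"x":0,"y":0,"z":0.3,"roll":0},{"x":0,"y":0,"z":0.25,"roll":0},{"x":0,"y":0,"z":0.08,"roll":0},{"x":0,"y":0,"z":0,"roll":0}]' 1; python3 p.py .5284 .0837 .041 87.45
```

```text
t: 41.28
tool_pos: [0.5296, 0.0838, 0.0898]
tool_rot: [-3.141, 0.07, -0.007]
contact_force: [0.0, -0.4, 0.1]
opening: 0.0687
t: 42.28
tool_pos: [0.5275, 0.0838, 0.049]
tool_rot: [3.141, -0.07, -0.003]
contact_force: [-0.2, -0.6, -0.2]
opening: 0.0002
t 42.27 pos [0.5275 0.0838 0.049 ] jaw -92.55 tilt 0.10 open 0.0002 F [-0.2 -0.6 -0.2] q6 1.63
roll units -0.00 (0.0 deg) | shift now [0.016 0.001 0.133] | after roll [0.016 0.001 0.133]
```

```bash
python3 -m crank '[{"x":0,"y":0,"z":0.06,"roll":0},{"x":0,"y":0,"z":0.06,"roll":0},{"x":0,"y":0,"z":0.02,"roll":0},{"x":0,"y":0,"z":0,"roll":0}]' ; python3 p.py .5284 .0837 .041 87.45;python3 -m crank '[{"x":0,"y":0,"z":0.03,"roll":0},{"x":0,"y":0,"z":0,"roll":0},{"x":0,"y":0,"z":0,"roll":0}]' ; python3 p.py .5284 .0837 .041 87.45
```

```text
t: 42.78
tool_pos: [0.528, 0.0838, 0.0415]
tool_rot: [-3.141, 0.07, 0.0]
contact_force: [-0.8, -0.7, -0.9]
opening: 0.0001
t 42.77 pos [0.528  0.0838 0.0415] jaw -92.56 tilt 0.00 open 0.0001 F [-0.8 -0.7 -0.9] q6 1.63
roll units -0.00 (0.0 deg) | shift now [0.006 0.001 0.008] | after roll [0.006 0.001 0.008]
t: 43.15
tool_pos: [0.5285, 0.0838, 0.041]
tool_rot: [3.141, -0.07, 0.0]
contact_force: [-3.1, 0.0, 7.3]
opening: -0.0002
t 43.15 pos [0.5285 0.0838 0.041 ] jaw -92.55 tilt 0.01 open -0.0002 F [-3.1  0.   7.3] q6 1.63
roll units 0.00 (-0.0 deg) | shift now [-0.001  0.001  0.001] | after roll [-0.001  0.001  0.001]
```

```bash
python3 -m crank '[{"x":0,"y":0,"z":-0.4,"roll":0},{"x":0,"y":0,"z":-0.7,"roll":0},{"x":0,"y":0.4,"z":-0.7,"roll":0},{"x":0,"y":0.8,"z":-0.4,"roll":0},{"x":0,"y":0.8,"z":0,"roll":0},{"x":0,"y":0.8,"z":0,"roll":0},{"x":0,"y":0,"z":0,"roll":0}]' 0.6; python3 meas.py
python3 - <<'E'
from h import *
d=grab('top'); e=grab('side')
f=lambda i,k:cv2.resize(i[:,:,::-1],None,fx=k,fy=k,interpolation=cv2.INTER_CUBIC)
cv2.imwrite('pics/v14.png',np.hstack([f(d['img'][115:215,180:265],4.5),f(e['img'][135:225,225:315],5)]))
E
```

```text
t: 44.02
tool_pos: [0.5205, -0.0867, 0.1721]
tool_rot: [3.14, -0.077, 0.001]
contact_force: [1.2, 0.9, -0.9]
opening: 0.0339
[ 0.52  -0.087  0.172]
top [502. 369.] centre [-0.0146 -0.8237] size [77. 93.] long axis -0.2
top [155. 237.] centre [0.3347 0.3225] size [75. 87.] long axis -84.8
```

View pics/v14.png

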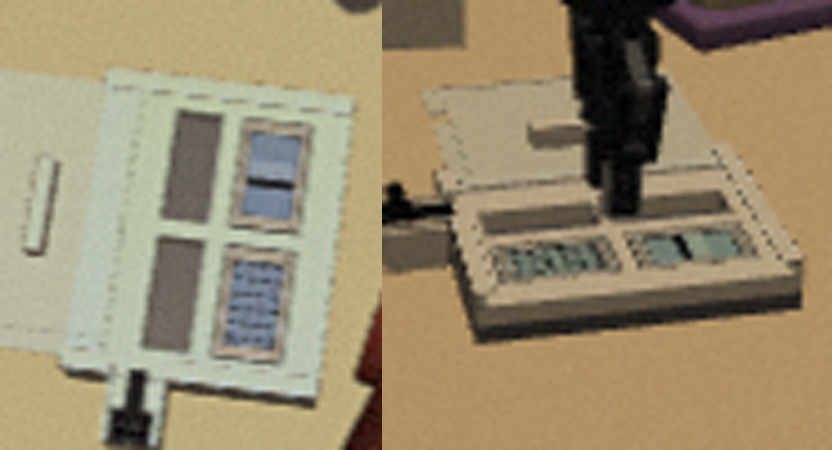

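View pics/side_m.png

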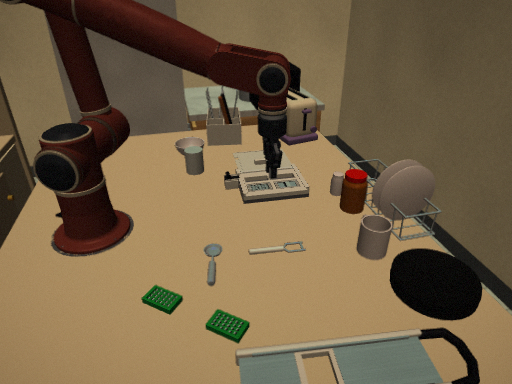

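Both inserts sit in the wide recesses, wide_a at about (275,177) and wide_b at about (252,302) in the left crop. No other grey insert is on the counter. Next I'll shut the lid.

```bash
python3 p.py .5815 .239 .12 87.45; python3 -m crank '[{"x":0.2,"y":-0.5,"z":0,"roll":0},{"x":0.2,"y":-0.8,"z":0,"roll":0},{"x":0.2,"y":-0.8,"z":0,"roll":0},{"x":0.2,"y":-0.8,"z":0,"roll":0},{"x":0,"y":-0.8,"z":0,"roll":0},{"x":0,"y":-0.8,"z":0,"roll":0},{"x":0,"y":-0.8,"z":0.2,"roll":0},{"x":0,"y":0,"z":0.4,"roll":0},{"x":0,"y":0,"z":0.2,"roll":0},{"x":0,"y":0,"z":0,"roll":0}]' 0.6;  python3 p.py .5815 .239 .053 87.45
```

```text
t 44.23 pos [ 0.5206 -0.0832  0.1716] jaw -92.50 tilt 0.02 open 0.0342 F [-0.9 -0.3 -0.5] q6 1.31
roll units 0.01 (-0.1 deg) | shift now [ 0.781 -5.409  0.862] | after roll [ 0.776 -5.409  0.862]
t: 45.48
tool_pos: [0.5816, 0.2316, 0.1223]
tool_rot: [3.14, -0.069, -0.004]
contact_force: [0.5, -0.2, 0.7]
opening: 0.0341
t 45.48 pos [0.5816 0.2316 0.1223] jaw -92.52 tilt 0.16 open 0.0341 F [ 0.5 -0.2  0.7] q6 1.87
roll units 0.00 (-0.0 deg) | shift now [-0.003 -0.124  1.155] | after roll [-0.003 -0.124  1.155]
```

```bash
python3 -m crank '[{"x":0,"y":-0.12,"z":0.3,"roll":0},{"x":0,"y":0,"z":0.4,"roll":0},{"x":0,"y":0,"z":0.3,"roll":0},{"x":0,"y":0,"z":0.15,"roll":0},{"x":0,"y":0,"z":0,"roll":0}]'; python3 p.py .5815 .239 .053 87.45; python3 -m crank '[{"x":0,"y":0,"z":0,"roll":0},{"x":0,"y":0,"z":0,"roll":0},{"x":0,"y":0,"z":0,"roll":0},{"x":0,"y":0,"z":0,"roll":0},{"x":0,"y":0,"z":0,"roll":0}]' 1 25;python3 p.py .5745 .0892 .053 87.45
```

```text
t: 46.1
tool_pos: [0.5827, 0.2385, 0.0539]
tool_rot: [3.14, -0.07, -0.002]
contact_force: [1.1, 0.5, 0.0]
opening: 0.0343
t 46.10 pos [0.5827 0.2385 0.0539] jaw -92.57 tilt 0.08 open 0.0343 F [1.1 0.5 0. ] q6 1.89
roll units -0.00 (0.0 deg) | shift now [-0.02  -0.008  0.016] | after roll [-0.02  -0.008  0.016]
t: 46.72
tool_pos: [0.5838, 0.2389, 0.0558]
tool_rot: [-3.14, 0.07, -0.003]
contact_force: [-0.5, 0.3, 5.1]
opening: 0.0131
t 46.73 pos [0.5838 0.2389 0.0558] jaw -92.56 tilt 0.11 open 0.0131 F [-0.5  0.3  5.1] q6 1.89
roll units -0.00 (0.0 deg) | shift now [-0.044  2.499  0.046] | after roll [-0.044  2.499  0.046]
```

```bash
python3 -m crank '[{"x":0,"y":0.15,"z":0.02,"roll":0},{"x":0,"y":0.25,"z":0,"roll":0},{"x":0,"y":0.25,"z":0,"roll":0},{"x":0,"y":0.25,"z":0,"roll":0},{"x":0,"y":0.25,"z":0,"roll":0},{"x":0,"y":0.25,"z":0,"roll":0},{"x":0,"y":0.25,"z":0,"roll":0},{"x":0,"y":0.25,"z":0,"roll":0},{"x":0,"y":0.25,"z":0,"roll":0},{"x":0,"y":0.2,"z":0,"roll":0}]';python3 p.py .5745 .0892 .053 87.45
```

```text
t: 47.98
tool_pos: [0.5774, 0.0982, 0.0558]
tool_rot: [-3.139, 0.07, -0.002]
contact_force: [-3.6, 3.5, 13.1]
opening: 0.0131
t 47.98 pos [0.5774 0.0982 0.0558] jaw -92.57 tilt 0.12 open 0.0131 F [-3.6  3.5 13.1] q6 1.66
roll units -0.00 (0.0 deg) | shift now [-0.042  0.152  0.046] | after roll [-0.042  0.152  0.046]
```

```bash
python3 -m crank '[{"x":0,"y":0.08,"z":0,"roll":0},{"x":0,"y":0.08,"z":0,"roll":0},{"x":0,"y":0.06,"z":0,"roll":0},{"x":0,"y":0,"z":0,"roll":0},{"x":0,"y":0,"z":0,"roll":0}]';python3 p.py .5745 .0892 .053 87.45
```

```text
t: 48.6
tool_pos: [0.577, 0.0889, 0.0557]
tool_rot: [-3.132, 0.071, -0.003]
contact_force: [-1.6, 13.6, 10.6]
opening: 0.0133
t 48.60 pos [0.577  0.0889 0.0557] jaw -92.58 tilt 0.51 open 0.0133 F [-1.6 13.6 10.6] q6 1.63
roll units -0.00 (0.0 deg) | shift now [-0.042 -0.003  0.046] | after roll [-0.042 -0.003  0.046]
```

```bash
python3 -m crank '[{"x":0,"y":-0.02,"z":0,"roll":0},{"x":0,"y":0,"z":0,"roll":0},{"x":0,"y":0,"z":0,"roll":0},{"x":0,"y":0,"z":0,"roll":0},{"x":0,"y":0,"z":-0.6,"roll":0},{"x":0,"y":0,"z":-0.6,"roll":0},{"x":0,"y":0,"z":0,"roll":-1},{"x":0,"y":0,"z":0,"roll":-1},{"x":0,"y":0,"z":0,"roll":-1},{"x":0,"y":0,"z":0,"roll":-1}]' 0.6; python3 -m crank '[{"x":0,"y":0,"z":0,"roll":-1},{"x":0,"y":0,"z":0,"roll":-1},{"x":0,"y":0,"z":0,"roll":-1},{"x":0,"y":0,"z":0,"roll":-1},{"x":0,"y":0,"z":0,"roll":-1},{"x":0,"y":0,"z":0,"roll":-1},{"x":0,"y":0,"z":0,"roll":-1},{"x":0,"y":0,"z":0,"roll":-1},{"x":0,"y":0,"z":0,"roll":-1},{"x":0,"y":0,"z":0,"roll":0}]'; python3 p.py .4335 .16 .12 -2.5
```

```text
t: 49.85
tool_pos: [0.5761, 0.0856, 0.1254]
tool_rot: [3.066, 0.684, -0.0]
contact_force: [-0.7, 0.0, -0.6]
opening: 0.034
t: 51.1
tool_pos: [0.5761, 0.0856, 0.1254]
tool_rot: [-2.284, -2.157, 0.0]
contact_force: [-0.1, -0.2, -0.7]
opening: 0.0339
t 51.10 pos [0.5761 0.0856 0.1254] jaw -3.27 tilt 0.02 open 0.0339 F [-0.1 -0.2 -0.7] q6 0.08
roll units -0.11 (0.8 deg) | shift now [ 1.102 -2.444  0.09 ] | after roll [ 1.135 -2.429  0.09 ]
```

```bash
python3 -m crank '[{"x":0,"y":0,"z":0,"roll":-0.11},{"x":0.28,"y":-0.6,"z":0,"roll":0},{"x":0.28,"y":-0.6,"z":0,"roll":0},{"x":0.28,"y":-0.6,"z":0,"roll":0},{"x":0.28,"y":-0.62,"z":0,"roll":0},{"x":0,"y":0,"z":0.2,"roll":0},{"x":0,"y":0,"z":0,"roll":0}]'; python3 p.py .4335 .16 .055 -2.5
python3 - <<'E'
from h import *
e=grab('side')
cv2.imwrite('pics/v15.png',cv2.resize(e['img'][130:225,205:325,::-1],None,fx=6,fy=6,interpolation=cv2.INTER_CUBIC))
E
```

```text
t: 51.98
tool_pos: [0.4335, 0.1588, 0.1126]
tool_rot: [-2.268, -2.173, 0.002]
contact_force: [0.0, 0.1, -0.5]
opening: 0.034
t 51.98 pos [0.4335 0.1588 0.1126] jaw -2.43 tilt 0.09 open 0.0340 F [ 0.   0.1 -0.5] q6 0.23
roll units 0.01 (-0.1 deg) | shift now [0.02  0.    0.959] | after roll [0.02  0.    0.959]
```

View pics/v15.png

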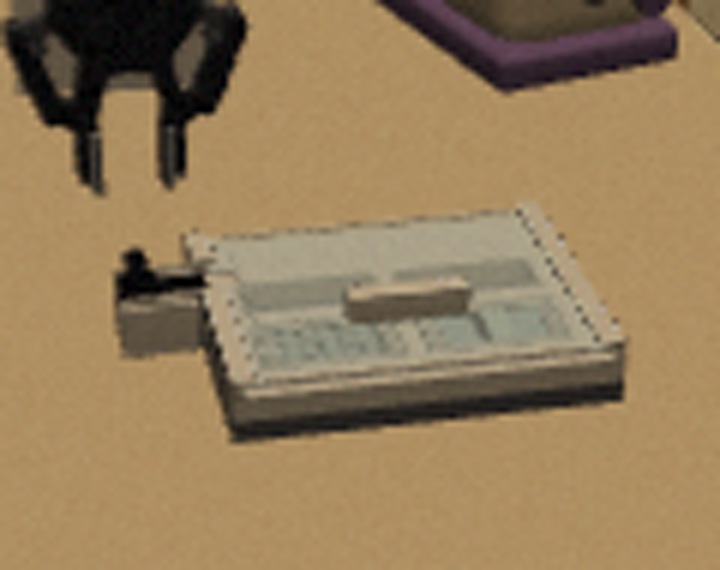

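The lid is shut over both inserts, and the thumb block at crop (133,262) lies below the open fingers. I'll lower, grip it and push it home.

```bash
python3 -m crank '[{"x":0.02,"y":0,"z":0.4,"roll":0},{"x":0,"y":0,"z":0.3,"roll":0},{"x":0,"y":0,"z":0.25,"roll":0},{"x":0,"y":0,"z":0,"roll":0},{"x":0,"y":0,"z":0,"roll":0}]'; python3 p.py .4335 .16 .055 -2.5;  python3 -m crank '[{"x":0,"y":0,"z":0,"roll":0},{"x":0,"y":0,"z":0,"roll":0},{"x":0,"y":0,"z":0,"roll":0},{"x":0,"y":0,"z":0,"roll":0},{"x":0,"y":0,"z":0,"roll":0}]' 1 25; python3 p.py .452 .16 .055 -2.5
```

```text
t: 52.65
tool_pos: [0.4348, 0.1603, 0.0572]
tool_rot: [2.268, 2.173, 0.001]
contact_force: [-0.7, 0.6, 0.5]
opening: 0.0342
t 52.65 pos [0.4348 0.1603 0.0572] jaw -2.44 tilt 0.06 open 0.0342 F [-0.7  0.6  0.5] q6 0.23
roll units 0.01 (-0.1 deg) | shift now [-0.005 -0.021  0.036] | after roll [-0.005 -0.021  0.036]
t: 53.28
tool_pos: [0.4347, 0.1604, 0.0573]
tool_rot: [2.267, 2.174, 0.002]
contact_force: [-0.8, -0.4, 5.8]
opening: 0.0111
t 53.27 pos [0.4347 0.1604 0.0573] jaw -2.42 tilt 0.08 open 0.0111 F [-0.8 -0.4  5.8] q6 0.23
roll units 0.01 (-0.1 deg) | shift now [0.005 0.289 0.039] | after roll [0.005 0.289 0.039]
```

```bash
python3 -m crank '[{"x":0,"y":0.07,"z":0,"roll":0},{"x":0,"y":0.08,"z":0,"roll":0},{"x":0,"y":0.08,"z":0,"roll":0},{"x":0,"y":0.08,"z":0,"roll":0},{"x":0,"y":0.02,"z":0,"roll":0},{"x":0,"y":0,"z":0,"roll":0},{"x":0,"y":0,"z":0,"roll":0}]'; python3 p.py .452 .16 .055 -2.5
```

```text
t: 54.15
tool_pos: [0.4521, 0.1598, 0.0571]
tool_rot: [-2.265, -2.171, 0.006]
contact_force: [-10.4, 0.3, 13.2]
opening: 0.0106
t 54.15 pos [0.4521 0.1598 0.0571] jaw -2.41 tilt 0.31 open 0.0106 F [-10.4   0.3  13.2] q6 0.23
roll units 0.01 (-0.1 deg) | shift now [ 0.004 -0.002  0.035] | after roll [ 0.004 -0.002  0.035]
```

```bash
python3 -m crank '[{"x":0,"y":-0.02,"z":0,"roll":0},{"x":0,"y":0,"z":0,"roll":0},{"x":0,"y":0,"z":0,"roll":0},{"x":0,"y":0,"z":0,"roll":0},{"x":0,"y":0,"z":-0.5,"roll":0},{"x":0,"y":0,"z":-0.8,"roll":0},{"x":0,"y":-0.6,"z":-0.8,"roll":0},{"x":0,"y":-0.6,"z":0,"roll":0},{"x":0,"y":0,"z":0,"roll":0}]' 0.6
python3 - <<'E'
from h import *
d=grab('top','te.png'); e=grab('side','se.png')
f=lambda i,k:cv2.resize(i[:,:,::-1],None,fx=k,fy=k,interpolation=cv2.INTER_CUBIC)
cv2.imwrite('pics/v16.png',np.hstack([f(d['img'][115:215,180:265],4.5),f(e['img'][135:225,215:305],5)]))
E
```

```text
t: 55.28
tool_pos: [0.3797, 0.1627, 0.1829]
tool_rot: [2.266, 2.175, 0.002]
contact_force: [-0.1, -0.2, -0.3]
opening: 0.0342
```

View pics/v16.png

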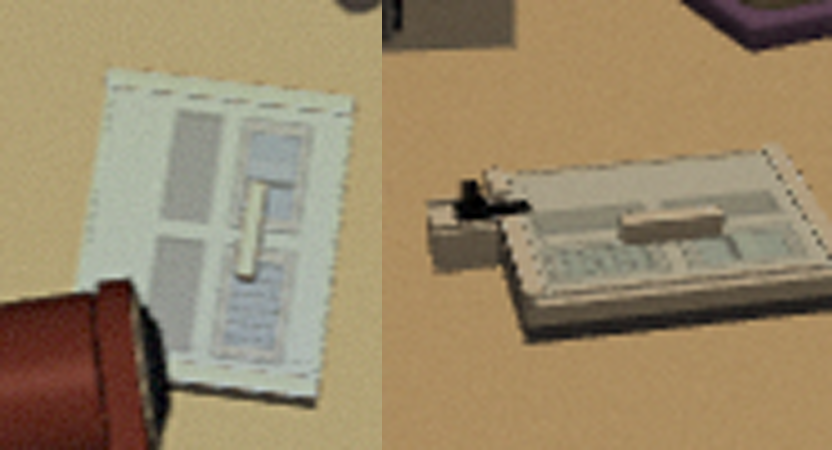

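View pics/te.png

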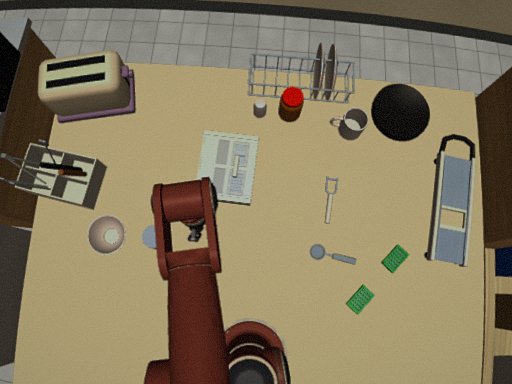

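The lid is shut over both inserts, and the bolt is back in the rail with its block at the starting place. The bystanders and green parts have not moved, and the gripper is clear, so I'm handing in.

```bash
python3 -c "
from station import ctrl
print(ctrl.finish_job())"
```

```text
the job is handed in; nothing more can be done
None
```

The job is handed in at about 55 s. The straight-blade insert (wide_a) and the coarse-teeth insert (wide_b) are in the two wide recesses, the lid is shut and the lock slide is home. The hand-in gave no verdict.

- **What was there:** I found only two inserts, both wide. No narrow insert showed in any picture, so the narrow recesses stay empty. I left the two green lookalikes alone.
- **Lock and lid:** I drew the lock back 18.1 mm to its stop and opened the lid 150 mm to its stop. At the end both stopped within 0.3 mm of where I had gripped them before moving them.
- **Inserts:** I set each insert in its recess, let go and pressed it with the closed fingers. Contact came with the fingertips about 30 mm above the counter, so both are flush with the tray, and the lid ran shut over them.
- **wide_b was knocked:** It moved about 6 cm while I was on the way to it, and my first descent came down beside it without touching it. I went back up, measured it again and picked it up from the new place.
- **Disagreement:** My first camera fit of the case was about 4 to 5 mm off in x against the gripped lock block. A second fit on the open recesses matched to about 1 mm, and I used that one.
- **Bystanders:** None appeared moved in the last pictures, though the arm partly hid the tin from above. I only judged this by eye.

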